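# Touch off a casting with the carousel's probe and clamp its flanges

## Task

Turn the carousel by its bar handle until the bay with the touch probe (the tool with the square handle) faces the stand's upright pointer, take the probe, touch off the casting in the vice gently with its ball on the three bright spots (top, then near face, then end of the left flange), resting a moment on each, and hang it back in the bay at the pointer. Only then clip every spring clamp on the bench, level, onto the end of a casting flange (one to a flange) to stop it ringing. Last, take the probe again, check the top and then the near face spot the same way, and hang it back there; leave the other tools in their bays and other things where they are.

Things in the scene. Friction and masses are not known exactly. Their poses are not given: they have to be found in the camera images.
- turret (a joint): turning angle of the tool carousel, a four-armed aluminium turret on a round stand; rad, 0 as it stands at the start, growing anticlockwise seen from above; stiff (about 0.15 N m), stays where it is left, free to turn about a full turn either way
- turret_grip (a point): centre of the black bar handle on the carousel hub, on the turning axis, 117 mm above the bench; bar 60 mm long (x axis), 14 thick (y), 34 high, turns with the carousel. Four arms at 45 degrees to the bar each end in a bay: a 48 mm plate with a 22 mm square hole, 80 mm from the axis, its top 75 mm above the bench
- station (a point): the front station of the carousel: a fixed point 80 mm from the turning axis, 75 mm above the bench, where a bay's hole lies when the bay faces the upright steel pointer (78 mm high, 127 mm from the axis) on the stand's front, towards the robot
- probe: touch probe, 0.11 to 0.18 kg, the only one of the four carousel tools with a square handle. Origin at the bottom of its stylus, z up along it. 12 mm ball below, stylus 9 to 12 mm thick, round collar 38 mm across from 60 to 68 mm above the origin, square black handle 24 x 24 mm (sides along its x and y axes) from 68 to 128 mm. Hangs by its collar in a bay, its origin then 15 mm above the bench
- probe_tip (a point): centre of the probe's 12 mm ball, 6 mm above the probe's origin
- casting: grey casting fast in the machine vice (cannot move). Origin mid-underside, 30 mm above the bench; x away from the robot, y left along the jaws, z up. Middle block 40 (x) x 76 (y) x 70 mm; each side an upright flange 10 mm thick in x runs out to y +-70 mm, from 15 to 70 mm above the origin, with only the bench and the vice's base plate (116 mm wide in y, 12 mm high) below it
- datum_top (a point): middle of the plain bright spot in the centre of the casting top (between two bright-rimmed bored holes, not those), 70 mm above its origin (x and y 0)
- datum_front (a point): middle of the bright spot on the casting's near face (facing -x of the casting), at x -20, y 0, z 52 mm in its frame; the vice jaw below it is 78 mm long in y, its top 61 mm above the bench, and reaches 46 mm from this face towards the robot
- datum_left (a point): middle of the bright strip on the end face of the left flange (facing +y of the casting), 10 mm wide, at y +70, z 45 mm in its frame; a clamp may also go on this end, after the touching
- right_edge (a point): on the end of the right flange, where a clamp goes: y -70, z 45 mm in the casting's frame
- clamp_a: orange spring clamp lying flat, 60 x 140 x 20 mm, 0.12 kg; may be absent. Origin mid-underside; y axis to the handle ends (+70 mm), jaw tips at -70, pivot at -11 (axis z), x the squeezing direction. Width over the handles 28 mm at y -41 growing evenly to 60 at y +64 (54 at +45; closes 56 mm per rad there). Frame fixed to the x-negative lever: turns half the jaw angle when squeezed evenly
- clamp_a_jaw (a joint): opening angle of the orange clamp, 0 shut to 0.489 rad; the straight jaws open like scissors from the pivot to the tips 59 mm in front of it (gap = 59 mm x angle at the tips). A spring of 0.8 N m shut to 1.3 N m fully open (about 15 to 23 N at the handles) shuts them
- clamp_a_mouth (a point): point between the orange clamp's jaws, 15 mm behind the tips (y -55, z 10 mm in its frame)
- clamp_b: black spring clamp lying flat, 60 x 140 x 20 mm, 0.12 kg; may be absent. Origin mid-underside; y axis to the handle ends (+70 mm), jaw tips at -70, pivot at -11 (axis z), x the squeezing direction. Width over the handles 28 mm at y -41 growing evenly to 60 at y +64 (54 at +45; closes 56 mm per rad there). Frame fixed to the x-negative lever: turns half the jaw angle when squeezed evenly
- clamp_b_jaw (a joint): opening angle of the black clamp, 0 shut to 0.489 rad; the straight jaws open like scissors from the pivot to the tips 59 mm in front of it (gap = 59 mm x angle at the tips). A spring of 0.8 N m shut to 1.3 N m fully open (about 15 to 23 N at the handles) shuts them
- clamp_b_mouth (a point): point between the black clamp's jaws, 15 mm behind the tips (y -55, z 10 mm in its frame)
- countersink: countersink in a carousel bay, round black handle 28 mm thick, 42 mm high above the bay's collar, to be left in its bay; origin at its foot, collar 60 to 68 mm above it
- scriber: scriber in a carousel bay, slim round black handle 16 mm thick, 74 mm high above the bay's collar, to be left in its bay; origin at its foot, collar 60 to 68 mm above it
- deburrer: deburring tool in a carousel bay, mushroom-shaped wooden handle 32 mm thick, 46 mm high above the bay's collar, to be left in its bay; origin at its foot, collar 60 to 68 mm above it
- glue_bottle: white glue bottle, 46 mm, 101 mm high, a bystander; origin at the middle of its underside
- amber_jar: amber jar with black lid, 46 mm, 59 mm high, a bystander; origin at the middle of its underside
- black_jar: small dark tin, 54 mm, 50 mm high, a bystander; origin at the middle of its underside
Mind the look-alikes: they are no part of the job. What is shaped like the scriber but blue is not meant.

How it is judged:
By the outcome, as a careful person would: the job done as asked, in the order asked, and still so for the second after the job is handed in, with the robot touching nothing.
Of clamp_a, clamp_b only 1 to 2 are there at a start; the rules pass over those that are not, and their reading is None.
At some moment in a run one of clamp_a, clamp_b may be knocked a few centimetres aside while the robot is not near it.
It also fails if it takes over 208 s, if anything falls off the work surface, if the arm or the gripper's body presses on something with over 40 N, if the wrist force passes 120 N, or if a joint passes its speed limit or range.

## Robot

A 6-joint arm with a two-finger parallel gripper is mounted at the origin on the work surface; the furniture and walls round the work are solid. World frame = base frame: x ahead of the robot, y to its left, z up, the work surface at z = 0. Lengths are in m, angles in degrees, forces in N, time in s.
With the tool pointing down it reaches from about 0.25 to 0.725 m from the base axis. Payload 9.7 kg.
Tool frame: the origin (TCP) lies between the finger pads; the fingertips stand 19 mm ahead of it and the grasp point (between the pads) is the TCP; z points along the fingers, y is the line along which they close (so a half turn about z gives the same grasp; the last joint's range is limited). The gripper opens to 85 mm and grips with 20 to 120 N. Pads are 22 mm wide; open, the fingers measure 114 mm over their backs; the gripper's body (76 mm by 85 mm) begins 54 mm behind the grasp point. The pads swing forward as they close: fully open they stand 13 mm farther back than shut.
Start: joints at [-72.135, 4.979, 10.078, 95.1, 0, 90], TCP at [0.169, -0.523, 0.25] pointing down, gripper open.
Joint ranges: [-179.16, 179.16], [-48.56, 103.87], [-65.8, 70.77], [-126.05, 130.52], [-82.76, 87.17], [-180, 180]. Speed limits (degrees/s): [127.2, 127.2, 147.25, 180, 180, 180].

## Interface

Orientations are given as [roll, pitch, yaw] about the fixed x, y, z axes, in that order (R = Rz(yaw) Ry(pitch) Rx(roll)).
In Python, from workcell import telemetry, camera, calibration, workorder gives the robot as it stands.
- The arm moves only by the tool play_rows, never from a script. Its argument "increments" is a list of rows, each a list of 3 entries, a list of its own where there are three numbers: the shift along the tool's x, y, z in mm, then the turn, a rotation vector about the tool's x, y, z in degrees, then the closure, from 0 (fully open) to 1 (shut). In form: [[[x, y, z], [ax, ay, az], jaw], ...]. A call has 1 to 20 rows; each row is the pose to reach, as a shift and turn from the pose commanded when the call began, along the tool's axes at that moment; what a row does not reach only later rows make up. A row lasts 1/10 s, in which the tool goes at most 50 mm and 8.59 degrees, less where a joint would pass 70% of its speed; a pose out of reach is approached as far as the arm can. A call with a gripper value outside its range is refused whole. The fingers move at their own pace and stop on an object; "grip_force" is the grip in N (left out, the last holds). Time passes only in rows, so rows that repeat a pose let the fingers close. It gives the time, the measured TCP pose, the force, the opening and the grip force at its end, in the units of the state.
- telemetry.get_obs(): the state, without advancing time (a new reading comes with each control period).
- camera(name): name is "scene" or "top" or "wrist"; returns (picture, depth): 480x640x3 uint8, red, green, blue; 480x640 float32, m along the optical axis (not along the pixel's ray), 0 where there is no reading.
- calibration(name): a dict with "vertical_fov" (degrees; the focal length in pixels is half the picture's height over the tangent of half this angle, whatever the lens; pixels are square), "cx", "cy" (the principal point, pixels), "rvec" (rotation vector, rad) and "tvec" (3), from world to camera coordinates, as OpenCV has them; the wrist camera has in their place "hand_eye" (4x4, takes a point from camera to tool coordinates, whose origin is the TCP and whose axes are the flange's). Camera axes: x right, y down, z forward; pixel columns grow to the right and rows downward; lengths in m; the calibration is good to about 2 mm. A picture is of the moment at which its call begins: read the wrist's pose just before it. calibration takes no time and is no camera call.
- workorder.job_done(): hands the job in; it is judged then, once.
The state is a dict: "time": time; "q": joint angles; "qd": joint speeds; "joint_efforts": joint torques, N m; "ee_pos": TCP position; "tcp_rot": TCP orientation; "wrist_force": force on the tool from outside, world axes, zero at the start; "torque": the same for the moment, N m; "opening": finger opening in m; "grasp_force": force on a finger pad.
Only numpy, scipy, OpenCV 4.12 (cv2) and the standard library are available. Lean on these libraries where they do the work, as an engineer would, in place of code of your own. Each camera call takes 0.05 s, during which the arm holds its last target. There are 200 camera calls.

## Working session

There is one attempt and no reset: what is moved stays moved. The work goes in short steps, Python scripts to look and compute and a tool call to move; the robot and the scene stay as the last step left them, time stands still between calls to the robot, and variables do not carry over. Pictures are saved under pics/ and viewed, at most 14 in all, crops included, and the job is handed in when it is done.

Besides the shell and the picture viewer there is one more tool, called after "Emit:" as name([rows], argument=value, ...), one row to a line, values as JSON. play_rows: Moves the arm, as the interface text tells. Its arguments: {"type":"object","properties":{"increments":{"type":"array"},"grip_force":{"type":"number"}},"required":["increments"]}

```bash
mkdir -p pics; cat > h.py <<'E'
import numpy as np, cv2
from scipy.spatial.transform import Rotation as R
from workcell import telemetry, camera, calibration, workorder
def cam(name):
    o=telemetry.get_obs(); im,d=camera(name); c=calibration(name)
    f=240/np.tan(np.radians(c["vertical_fov"])/2)
    if name=="wrist":
        T=np.eye(4);T[:3,:3]=R.from_euler('xyz',o["tcp_rot"],degrees=True).as_matrix();T[:3,3]=o["ee_pos"]
        M=T@np.array(c["hand_eye"])
    else:
        E=np.eye(4);E[:3,:3]=cv2.Rodrigues(np.array(c["rvec"],float))[0];E[:3,3]=np.ravel(c["tvec"]);M=np.linalg.inv(E)
    v,u=np.mgrid[:480,:640]
    P=np.stack([(u-c["cx"])/f*d,(v-c["cy"])/f*d,d],-1)@M[:3,:3].T+M[:3,3]
    P[d==0]=np.nan
    return im,d,P,(f,c["cx"],c["cy"],M)
def proj(k,p):
    f,cx,cy,M=k; q=(np.asarray(p)-M[:3,3])@M[:3,:3]; return q[...,0]/q[...,2]*f+cx,q[...,1]/q[...,2]*f+cy
def save(n,im,s=1): cv2.imwrite(n,cv2.resize(im[:,:,::-1],None,fx=s,fy=s,interpolation=cv2.INTER_CUBIC))
def st():
    o=telemetry.get_obs(); 
    for k in o: print(k,np.round(o[k],4))
E
python3 - <<'E'
from h import *
st()
for n in("scene","top","wrist"):
    im,d,P,k=cam(n); save(f"pics/{n}0.png",im); np.savez(f"{n}0.npz",im=im,P=P)
    print(n,k[3].round(3),k[:3])
    c=calibration(n); print({a:b for a,b in c.items() if a not in("rvec","tvec","hand_eye")})
E
```

```text
time 0.0
q [-7.21340e+01  5.00930e+00  1.00366e+01  9.50974e+01 -1.30000e-03
  9.00002e+01]
qd [ 0.0531 -0.0409 -0.0574  0.0628 -0.0815  0.0615]
joint_efforts [ 2.80000e-03 -5.20399e+01  4.64790e+01  1.69000e-02 -1.00000e-04
  1.00000e-04]
ee_pos [ 0.1687 -0.5233  0.2496]
tcp_rot [-1.79930e+02  1.30000e-03  1.78658e+01]
wrist_force [-0.2951  0.5573 -0.8963]
torque [-0.0174 -0.0314 -0.0282]
grasp_force 0.0
opening 0.0856
scene [[-0.733 -0.461  0.5    0.012]
 [-0.68   0.49  -0.545  0.561]
 [ 0.006 -0.74  -0.673  0.731]
 [ 0.     0.     0.     1.   ]] (np.float64(466.67713788598655), 317.6616694122875, 239.85505640764663)
{'vertical_fov': 54.43117737266929, 'cx': 317.6616694122875, 'cy': 239.85505640764663}
top [[-2.300e-02 -9.980e-01  6.300e-02  3.990e-01]
 [-1.000e+00  2.300e-02 -2.000e-03  6.100e-02]
 [ 1.000e-03 -6.300e-02 -9.980e-01  1.076e+00]
 [ 0.000e+00  0.000e+00  0.000e+00  1.000e+00]] (np.float64(458.3929257008716), 315.48469009848753, 245.73346853505944)
{'vertical_fov': 55.2702568517922, 'cx': 315.48469009848753, 'cy': 245.73346853505944}
wrist [[ 0.306 -0.914 -0.267  0.237]
 [-0.952 -0.294 -0.084 -0.502]
 [-0.002  0.28  -0.96   0.372]
 [ 0.     0.     0.     1.   ]] (np.float64(337.8533895151897), 315.07298800723584, 242.9009499835495)
{'vertical_fov': 70.77748197820402, 'cx': 315.07298800723584, 'cy': 242.9009499835495}
```

View pics/scene0.png

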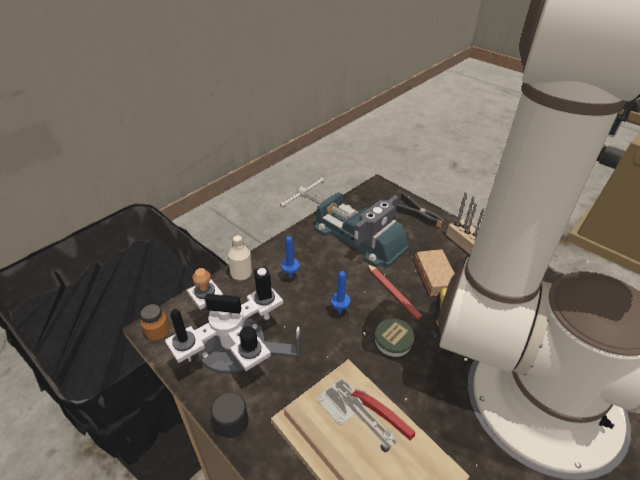

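View pics/top0.png

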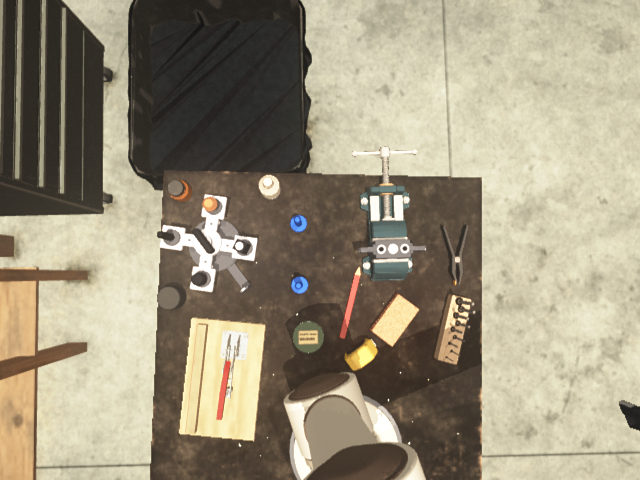

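```bash
python3 - <<'E'
from h import *
a=np.load("top0.npz");b=np.load("scene0.npz")
A=cv2.resize(a["im"][170:320,150:320],None,fx=3.5,fy=3.5,interpolation=2)   # 595x525
B=cv2.resize(a["im"][215:375,340:490],None,fx=3.5,fy=3.5,interpolation=2)
save("pics/c_scene.png",b["im"][180:380,130:450],2.5)
h=np.zeros((600,800,3),np.uint8)
A=cv2.resize(a["im"][180:310,155:265],(400,473));B=cv2.resize(a["im"][215:375,340:490],(400,427))
h[:473,:400]=A;h[:427,400:]=B;save("pics/c_top.png",h)
P=a["P"]
for u,v in [(170,237),(210,203),(242,246),(201,280),(205,240),(244,287),(456,258),(446,230),(465,230),(457,280),(362,353),(393,248),(362,248),(423,248),(178,188),(269,185),(170,296)]:
    print((u,v),P[v,u].round(3))
E
```

```text
(170, 237) [0.485 0.366 0.11 ]
(210, 203) [0.552 0.276 0.133]
(242, 246) [0.46  0.208 0.147]
(201, 280) [0.393 0.297 0.126]
(205, 240) [0.476 0.287 0.132]
(244, 287) [0.376 0.217 0.072]
(456, 258) [ 0.43  -0.263  0.024]
(446, 230) [ 0.495 -0.244  0.022]
(465, 230) [ 0.494 -0.287  0.022]
(457, 280) [ 0.379 -0.267  0.012]
(362, 353) [ 0.226 -0.037  0.065]
(393, 248) [ 0.452 -0.106  0.103]
(362, 248) [ 0.453 -0.04   0.101]
(423, 248) [ 0.45  -0.17   0.101]
(178, 188) [0.599 0.363 0.063]
(269, 185) [0.594 0.156 0.099]
(170, 296) [0.359 0.384 0.053]
```

View pics/c_scene.png

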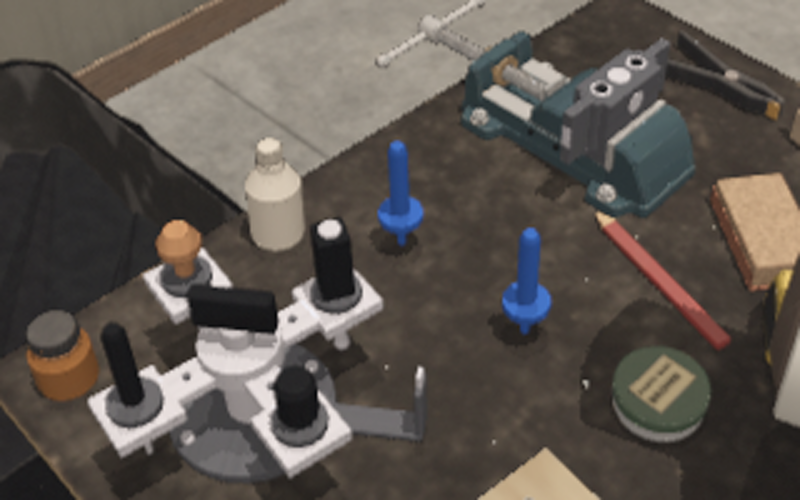

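View pics/c_top.png

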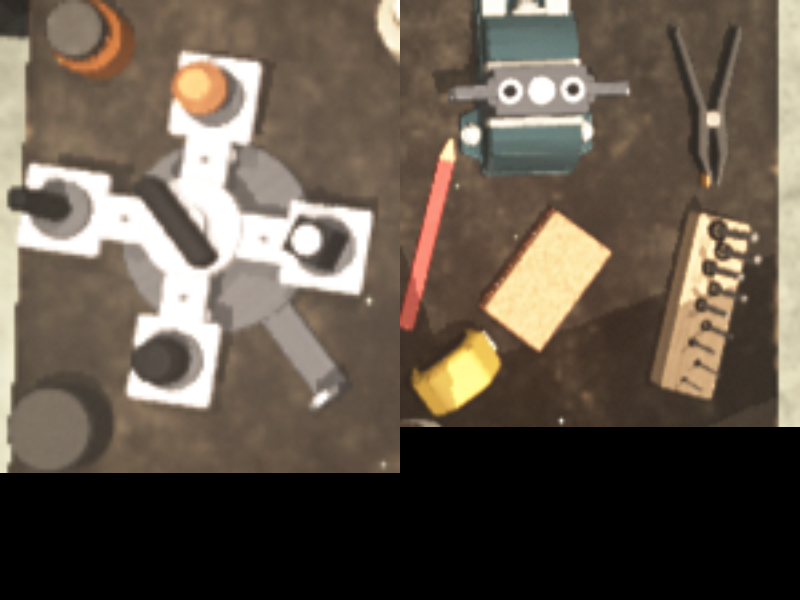

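```bash
cat >> h.py <<'E'
def rows(*wps,frm=None):
    """wps: (x,y,z,yaw) world mm/deg, tool down; prints tool-frame delta from the present pose"""
    o=telemetry.get_obs(); p=np.array(o["ee_pos"])*1e3; A=R.from_euler('xyz',o["tcp_rot"],degrees=True)
    for w in wps:
        B=R.from_euler('xyz',[180,0,w[3]],degrees=True)
        d=A.inv().apply(np.array(w[:3])-p); r=(A.inv()*B).as_rotvec(degrees=True)
        print(w,'->',d.round(1).tolist(),r.round(1).tolist(),'rows>=%.1f'%max(np.linalg.norm(d)/50,np.linalg.norm(r)/8.59))
def plates(im,P,ax):
    X=P.reshape(-1,3); C=im.reshape(-1,3)
    r=np.hypot(X[:,0]-ax[0],X[:,1]-ax[1])
    m=(abs(X[:,2]-.075)<.006)&(r>.06)&(r<.115)&(C.min(1)>110)
    th=np.degrees(np.arctan2(X[:,1]-ax[1],X[:,0]-ax[0]))
    return X[m],th[m]
def fitcar(im,P,ax,a0):
    cs=[]
    for k in range(4):
        X,th=plates(im,P,ax); a=a0+90*k
        s=abs((th-a+180)%360-180)<30
        if s.sum()<30: print('few');continue
        rc=cv2.minAreaRect((X[s][:,:2]*1e3).astype(np.float32)); cs.append((a,rc)); print(a,np.round(rc[0],1),np.round(rc[1],1),round(rc[2],1),s.sum(),X[s][:,2].mean().round(4))
    return cs
E
python3 - <<'E'
from h import *
a=np.load("top0.npz");im,P=a["im"],a["P"]
cs=fitcar(im,P,(.476,.288),-100)
X=P.reshape(-1,3);C=im.reshape(-1,3)
m=(abs(X[:,2]-.133)<.006)&(np.hypot(X[:,0]-.476,X[:,1]-.288)<.04);print('bar',cv2.minAreaRect((X[m][:,:2]*1e3).astype(np.float32)),m.sum(),X[m][:,2].mean())
m=(np.hypot(X[:,0]-.376,X[:,1]-.217)<.03)&(X[:,2]>.066)&(X[:,2]<.09);print('ptr',X[m].mean(0),m.sum(),X[m].min(0),X[m].max(0))
rows((476,288,250,35))
# casting
m=(abs(X[:,2]-.1)<.006)&(abs(X[:,0]-.45)<.06)&(abs(X[:,1]+.106)<.1)
print('cast',cv2.minAreaRect((X[m][:,:2]*1e3).astype(np.float32)),m.sum(),X[m][:,2].mean())
E
```

```text
-100 [461.8 212. ] [42.9 47.9] 80.4 190 0.0762
-10 [555.  280.1] [48.6 46.8] 81.8 183 0.0761
80 [488.1 371.4] [50.5 48. ] 80.3 258 0.0764
170 [396.3 306.8] [49.3 47.7] 80.8 225 0.0763
bar ((474.8883972167969, 292.96783447265625), (60.15590286254883, 13.915109634399414), 35.284088134765625) 204 0.13438942725360034
ptr [0.37191909 0.21959268 0.07046808] 10 [0.36907171 0.2155253  0.06693684] [0.37558983 0.22393782 0.07429302]
(476, 288, 250, 35) -> [541.4, -677.9, 0.4] [-0.1, -0.0, -17.1] rows>=17.4
cast ((451.31561279296875, -105.0698471069336), (40.01420211791992, 139.28140258789062), 0.7579554915428162) 829 0.10179025863606594
```

Emit:
play_rows([
  [[541,-683,0],[0,0,-17],0],
  [[541,-683,0],[0,0,-17],0],
  [[541,-683,0],[0,0,-17],0],
  [[541,-683,0],[0,0,-17],0],
  [[541,-683,0],[0,0,-17],0],
  [[541,-683,0],[0,0,-17],0],
  [[541,-683,0],[0,0,-17],0],
  [[541,-683,0],[0,0,-17],0],
  [[541,-683,0],[0,0,-17],0],
  [[541,-683,0],[0,0,-17],0],
  [[541,-683,0],[0,0,-17],0],
  [[541,-683,0],[0,0,-17],0],
  [[541,-683,0],[0,0,-17],0],
  [[541,-683,0],[0,0,-17],0],
  [[541,-683,0],[0,0,-17],0],
  [[541,-683,0],[0,0,-17],0],
  [[541,-683,0],[0,0,-17],0],
  [[541,-683,0],[0,0,-17],0],
  [[541,-683,0],[0,0,-17],0],
  [[541,-683,0],[0,0,-17],0],
])

```text
time: 2.15
ee_pos: [0.4739, 0.2926, 0.2497]
tcp_rot: [180.0, 0.1, 34.9]
wrist_force: [0.1, 0.0, -0.1]
opening: 0.0853
grasp_force: 0.0
```

```bash
python3 - <<'E'
from h import *
st()
im,d,P,k=cam("wrist"); save("pics/w1.png",im); np.savez("w1.npz",im=im,P=P)
cs=fitcar(im,P,(.475,.293),-99.5)
X=P.reshape(-1,3);C=im.reshape(-1,3)
m=(abs(X[:,2]-.134)<.006)&(np.hypot(X[:,0]-.476,X[:,1]-.288)<.04);print('bar',cv2.minAreaRect((X[m][:,:2]*1e3).astype(np.float32)),m.sum(),X[m][:,2].mean())
m=(np.hypot(X[:,0]-.372,X[:,1]-.2195)<.03)&(X[:,2]>.066)&(X[:,2]<.09);print('ptr',X[m].mean(0),m.sum(),X[m].min(0),X[m].max(0))
rows((475,293,250,35),(475,293,119,35))
E
```

```text
time 2.15
q [ 3.170100e+01  6.018400e+00  1.112950e+01  9.519480e+01 -1.150000e-02
  1.767878e+02]
qd [-1.2208 -1.8341 -0.7834  0.2044 -0.0195 -0.1138]
joint_efforts [  1.1683 -51.3762  46.7756  -0.2103   0.0555   0.0551]
ee_pos [0.4739 0.2926 0.2497]
tcp_rot [1.799932e+02 8.430000e-02 3.491310e+01]
wrist_force [ 0.1209  0.0397 -0.0846]
torque [-0.0748 -0.0204 -0.0222]
grasp_force 0.0
opening 0.0853
-99.5 [464.2 213. ] [48.6 48.2] 80.9 924 0.0741
-9.5 [556.3 278.8] [48.2 48.1] 80.5 1274 0.074
80.5 [490.6 371. ] [48.  48.3] 80.4 1303 0.0742
170.5 [397.7 305.3] [48.2 46.9] 80.5 749 0.0741
bar ((477.6063232421875, 292.53350830078125), (59.11669921875, 13.458308219909668), 35.37824630737305) 1395 0.13224467911248056
ptr [0.37468019 0.21863484 0.06825448] 41 [0.3715294  0.21432879 0.06600046] [0.37831757 0.22314107 0.0699377 ]
(475, 293, 250, 35) -> [1.5, -0.1, 0.1] [0.0, 0.0, -0.1] rows>=0.0
(475, 293, 119, 35) -> [1.6, -0.1, 131.1] [0.0, 0.0, -0.1] rows>=2.6
```

View pics/w1.png

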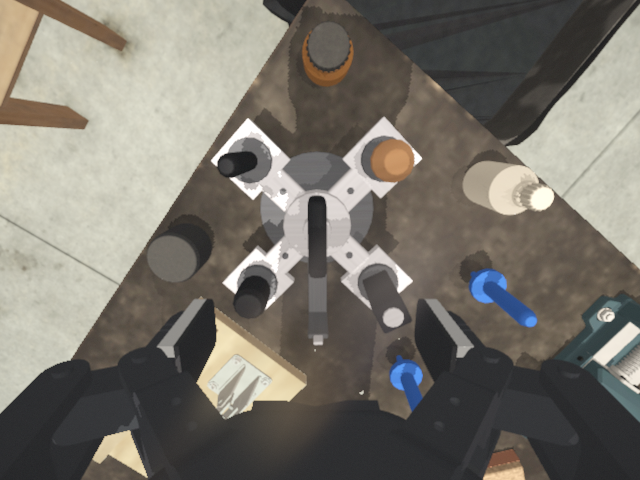

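Emit:
play_rows([
  [[2,0,0],[0,0,-8.5],0],
  [[2,0,0],[0,0,-17],0],
  [[2,0,0],[0,0,-25.5],0],
  [[2,0,0],[0,0,-34],0],
  [[2,0,0],[0,0,-42.5],0],
  [[2,0,0],[0,0,-51],0],
  [[2,0,0],[0,0,-59.5],0],
  [[2,0,0],[0,0,-68],0],
  [[2,0,0],[0,0,-76.5],0],
  [[2,0,0],[0,0,-85],0],
  [[2,0,0],[0,0,-93.5],0],
  [[2,0,0],[0,0,-102],0],
  [[2,0,0],[0,0,-110.5],0],
  [[2,0,0],[0,0,-119],0],
  [[2,0,0],[0,0,-127.5],0],
  [[2,0,0],[0,0,-136],0],
  [[2,0,0],[0,0,-144.5],0],
  [[2,0,0],[0,0,-153],0],
  [[2,0,0],[0,0,-161.5],0],
  [[2,0,0],[0,0,-170],0],
])

```text
time: 4.2
ee_pos: [0.4756, 0.2923, 0.251]
tcp_rot: [180.0, 0.0, -154.9]
wrist_force: [0.6, -0.1, -0.1]
opening: 0.0854
grasp_force: 0.0
```

Emit:
play_rows([
  [[0,0,0],[0,0,-8.5],0],
  [[0,0,0],[0,0,-9.8],0],
  [[0,0,0],[0,0,-9.8],0],
  [[0,0,0],[0,0,-9.8],0],
])

```text
time: 4.6
ee_pos: [0.4757, 0.2932, 0.2506]
tcp_rot: [-180.0, 0.0, -145.6]
wrist_force: [0.2, -0.7, -0.7]
opening: 0.0856
grasp_force: 0.0
```

```bash
python3 - <<'E'
from h import *
st()
im,d,P,k=cam("wrist"); np.savez("w2.npz",im=im,P=P); save("pics/w2.png",im)
cs=fitcar(im,P,(.475,.293),-99.5)
X=P.reshape(-1,3);C=im.reshape(-1,3)
m=(abs(X[:,2]-.134)<.006)&(np.hypot(X[:,0]-.476,X[:,1]-.288)<.04);print('bar',cv2.minAreaRect((X[m][:,:2]*1e3).astype(np.float32)),m.sum(),X[m][:,2].mean())
m=(np.hypot(X[:,0]-.372,X[:,1]-.2195)<.03)&(X[:,2]>.06)&(X[:,2]<.09);print('ptr',X[m].mean(0),m.sum(),X[m].min(0),X[m].max(0))
rows((475,293,250,-144.5),(475.5,292.5,119,-144.5))
E
```

```text
time 4.6
q [ 3.16477e+01  6.19050e+00  1.14188e+01  9.52052e+01 -1.60000e-03
 -2.79650e+00]
qd [ 0.3133  0.3466  0.128  -0.1599 -0.0351 -0.6595]
joint_efforts [-1.05800e-01 -5.34978e+01  4.64512e+01  9.40000e-03 -3.60000e-03
 -3.76000e-02]
ee_pos [0.4757 0.2932 0.2506]
tcp_rot [-1.799973e+02  2.310000e-02 -1.455558e+02]
wrist_force [ 0.1815 -0.6595 -0.7314]
torque [ 0.0119 -0.0057 -0.001 ]
grasp_force 0.0
opening 0.0856
-99.5 [463.1 213.1] [47.9 48.2] 80.5 1166 0.0741
-9.5 [555. 279.] [48.1 48.5] 80.4 907 0.074
80.5 [489.6 371.5] [47.9 48.5] 79.8 973 0.0744
170.5 [397.3 305.4] [48.3 47.8] 80.3 1203 0.0741
bar ((475.8788757324219, 291.74029541015625), (58.62284851074219, 13.992555618286133), 35.45722198486328) 1388 0.13227279742150114
ptr [0.37350254 0.21867839 0.06757617] 82 [0.36988461 0.21410602 0.06032737] [0.37696474 0.22306557 0.07036363]
(475, 293, 250, -144.5) -> [0.8, 0.1, 0.5] [-0.0, 0.0, -1.0] rows>=0.1
(475.5, 292.5, 119, -144.5) -> [0.7, -0.6, 131.5] [-0.0, 0.0, -1.0] rows>=2.6
```

Emit:
play_rows([
  [[0,-1,40],[0,0,-1],0],
  [[0,-1,80],[0,0,-1],0],
  [[0,-1,110],[0,0,-1],0],
  [[0,-1,131],[0,0,-1],0],
  [[0,-1,131],[0,0,-1],0],
  [[0,-1,131],[0,0,-1],0],
  [[0,-1,131],[0,0,-1],1],
  [[0,-1,131],[0,0,-1],1],
  [[0,-1,131],[0,0,-1],1],
  [[0,-1,131],[0,0,-1],1],
  [[0,-1,131],[0,0,-1],1],
  [[0,-1,131],[0,0,-1],1],
  [[0,-1,131],[0,0,-1],1],
  [[0,-1,131],[0,0,-1],1],
  [[0,-1,131],[0,0,-1],1],
  [[0,-1,131],[0,0,-1],1],
  [[0,-1,131],[0,0,-1],1],
  [[0,-1,131],[0,0,-1],1],
], grip_force=40)

```text
time: 6.45
ee_pos: [0.4768, 0.293, 0.1211]
tcp_rot: [-180.0, 0.1, -144.3]
wrist_force: [-2.4, -2.4, 11.2]
opening: 0.0135
grasp_force: 77.7
```

Emit:
play_rows([
  [[0,0,-1],[0,0,3],1],
  [[0,0,-1],[0,0,7],1],
  [[0,0,-1],[0,0,11],1],
  [[0,0,-1],[0,0,15],1],
  [[0,0,-1],[0,0,19],1],
  [[0,0,-1],[0,0,23],1],
  [[0,0,-1],[0,0,27],1],
  [[0,0,-1],[0,0,31],1],
  [[0,0,-1],[0,0,35],1],
  [[0,0,-1],[0,0,38],1],
  [[0,0,-1],[0,0,41],1],
  [[0,0,-1],[0,0,43],1],
  [[0,0,-1],[0,0,45],1],
  [[0,0,-1],[0,0,45],1],
  [[0,0,-1],[0,0,45],1],
  [[0,0,-1],[0,0,45],1],
])

```text
time: 8.05
ee_pos: [0.4768, 0.2926, 0.1211]
tcp_rot: [180.0, 0.1, 170.7]
wrist_force: [0.3, -2.4, 5.8]
opening: 0.0136
grasp_force: 76.6
```

Emit:
play_rows([
  [[0,0,0],[0,0,0],0],
  [[0,0,0],[0,0,0],0],
  [[0,0,0],[0,0,0],0],
  [[0,0,0],[0,0,0],0],
  [[0,0,0],[0,0,0],0],
  [[0,0,0],[0,0,0],0],
  [[0,0,-40],[0,0,0],0],
  [[0,0,-80],[0,0,0],0],
  [[0,0,-129],[0,0,0],0],
  [[0,0,-129],[0,0,0],0],
  [[0,0,-129],[0,0,0],0],
  [[0,0,-129],[0,0,0],0],
])

```text
time: 9.25
ee_pos: [0.4761, 0.2928, 0.2481]
tcp_rot: [-179.9, -0.1, 170.7]
wrist_force: [0.4, 0.6, 0.6]
opening: 0.0854
grasp_force: 0.0
```

```bash
python3 - <<'E'
from h import *
st()
im,d,P,k=cam("wrist"); np.savez("w3.npz",im=im,P=P); save("pics/w3.png",im)
cs=fitcar(im,P,(.4763,.2924),-144.5)
X=P.reshape(-1,3);C=im.reshape(-1,3)
m=(abs(X[:,2]-.134)<.006)&(np.hypot(X[:,0]-.476,X[:,1]-.288)<.04);print('bar',cv2.minAreaRect((X[m][:,:2]*1e3).astype(np.float32)),m.sum(),X[m][:,2].mean())
m=(np.hypot(X[:,0]-.372,X[:,1]-.2195)<.025)&(X[:,2]>.06)&(X[:,2]<.074);print('ptr',X[m].mean(0),m.sum(),X[m].min(0),X[m].max(0))
# probe handle
m=(np.hypot(X[:,0]-.411,X[:,1]-.246)<.03)&(X[:,2]>.134)&(X[:,2]<.16)
print('handle top',cv2.minAreaRect((X[m][:,:2]*1e3).astype(np.float32)),X[m][:,2].mean(),m.sum())
im,d,P,k=cam("top");np.savez("t3.npz",im=im,P=P)
X=P.reshape(-1,3)
m=(np.hypot(X[:,0]-.411,X[:,1]-.246)<.03)&(X[:,2]>.134)&(X[:,2]<.16)
print('handle top',cv2.minAreaRect((X[m][:,:2]*1e3).astype(np.float32)),X[m][:,2].mean(),m.sum())
fitcar(im,P,(.4763,.2924),-144.5)
E
```

```text
time 9.25
q [3.15863e+01 6.26210e+00 1.12179e+01 9.50487e+01 2.80000e-03 4.09190e+01]
qd [-0.0648  0.3291 -0.9303  0.0576  0.0426  0.0323]
joint_efforts [ 1.00000e-03 -5.50045e+01  4.80889e+01  6.09000e-02  3.00000e-04
 -6.00000e-04]
ee_pos [0.4761 0.2928 0.2481]
tcp_rot [-1.799413e+02 -7.210000e-02  1.706673e+02]
wrist_force [0.4419 0.6009 0.6149]
torque [ 0.0038 -0.0316  0.0287]
grasp_force 0.0
opening 0.0854
-144.5 [411.3 246.1] [47.9 48.1] 35.4 1153 0.0741
-54.5 [522.9 227.5] [48.3 48.1] 35.5 878 0.0741
35.5 [541.7 338.8] [48.2 48.3] 35.3 999 0.0743
125.5 [430.3 357.8] [48.4 48.1] 35.4 1308 0.0743
bar ((476.16015625, 292.763427734375), (13.523030281066895, 59.186431884765625), 80.23968505859375) 1405 0.13226842394723
ptr [0.37531207 0.2207985  0.06739954] 96 [0.36930814 0.21385919 0.0602794 ] [0.39507761 0.23932944 0.07396681]
handle top ((411.4313659667969, 246.0745849609375), (24.04608726501465, 24.502660751342773), 17.39529800415039) 0.14253391481840227 1362
handle top ((410.26116943359375, 247.07742309570312), (23.883447647094727, 23.891918182373047), 17.80357551574707) 0.1446863944009146 144
-144.5 [409.9 246.8] [47.  48.5] 34.9 176 0.0762
-54.5 [522.2 227.7] [49.1 46.5] 36.4 175 0.0763
35.5 [547.6 332.8] [45.2 30.3] 29.8 105 0.0762
125.5 [434.  350.6] [48.7 29. ] 36.3 136 0.0762
```

View pics/w3.png

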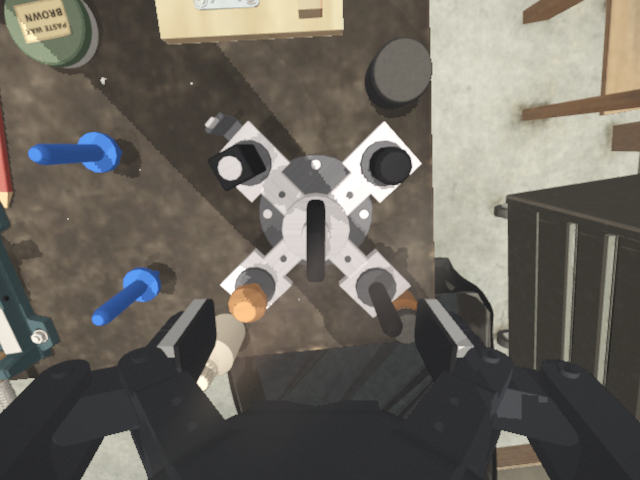

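Emit:
play_rows([
  [[-19,-400,0],[0,0,-9.3],0],
  [[-19,-400,0],[0,0,-9.3],0],
  [[-19,-400,0],[0,0,-9.3],0],
  [[-19,-400,0],[0,0,-9.3],0],
  [[-19,-400,0],[0,0,-9.3],0],
  [[-19,-400,0],[0,0,-9.3],0],
  [[-19,-400,0],[0,0,-9.3],0],
  [[-19,-400,0],[0,0,-9.3],0],
  [[-19,-400,0],[0,0,-9.3],0],
  [[-19,-400,0],[0,0,-9.3],0],
  [[-19,-400,0],[0,0,-9.3],0],
])

```text
time: 10.45
ee_pos: [0.4301, -0.1041, 0.2487]
tcp_rot: [180.0, -0.1, 180.0]
wrist_force: [0.9, 0.2, -0.8]
opening: 0.0855
grasp_force: 0.0
```

```bash
python3 - <<'E'
from h import *
st()
im,d,P,k=cam("wrist"); np.savez("w4.npz",im=im,P=P); save("pics/w4.png",im)
X=P.reshape(-1,3);C=im.reshape(-1,3)
m=(abs(X[:,2]-.1)<.005)&(abs(X[:,0]-.45)<.04)&(abs(X[:,1]+.106)<.09)
print('cast',cv2.minAreaRect((X[m][:,:2]*1e3).astype(np.float32)),m.sum(),X[m][:,2].mean())
b=m&(C.min(1)>190)&(np.hypot(X[:,0]-.452,X[:,1]+.106)<.015);print('spot',X[b].mean(0),b.sum())
m=(X[:,2]>.07)&(X[:,2]<.095)&(abs(X[:,0]-.431)<.006)&(abs(X[:,1]+.106)<.03)
print('face',X[m].mean(0),m.sum(), np.percentile(X[m][:,0],[10,50,90]))
b=m&(C.min(1)>150);print('fspot',X[b].mean(0),b.sum())
rows((411.2,246.2,200,-162.6),(411.2,246.2,124,-162.6))
E
```

```text
time 10.45
q [-1.36235e+01 -9.60540e+00 -4.20260e+00  9.54676e+01  1.95000e-02
 -1.36154e+01]
qd [ 1.4599 -0.1761  0.2588  0.0973 -0.1136 -0.166 ]
joint_efforts [-1.49220e+00 -3.57662e+01  4.63639e+01 -4.00000e-04 -4.52000e-02
 -1.73000e-02]
ee_pos [ 0.4301 -0.1041  0.2487]
tcp_rot [ 1.799658e+02 -5.840000e-02  1.799919e+02]
wrist_force [ 0.8965  0.2449 -0.7945]
torque [ 0.039   0.0557 -0.0295]
grasp_force 0.0
opening 0.0855
cast ((451.71502685546875, -106.59660339355469), (40.0764045715332, 140.18580627441406), 0.656423807144165) 4997 0.09957126443502046
spot [ 0.4519266  -0.10719481  0.10027402] 410
face [ 0.431935   -0.10608475  0.08336089] 469 [0.43146155 0.43197515 0.43232064]
fspot [ 0.43160028 -0.10712112  0.08475421] 110
(411.2, 246.2, 200, -162.6) -> [18.7, 350.0, 49.0] [0.0, -0.0, -17.3] rows>=7.1
(411.2, 246.2, 124, -162.6) -> [18.6, 350.0, 125.0] [0.0, -0.0, -17.3] rows>=7.4
```

View pics/w4.png

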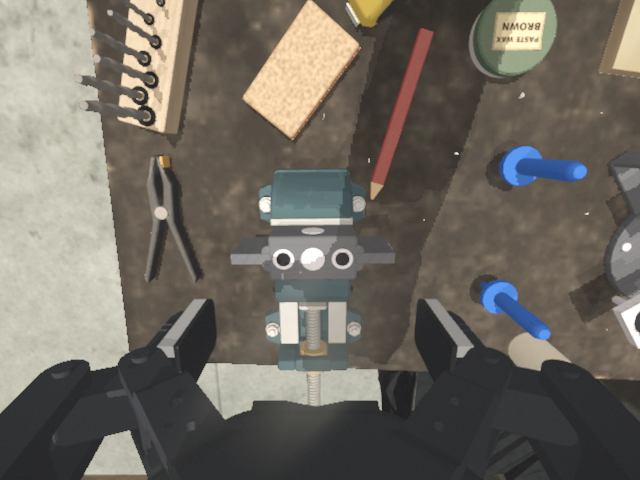

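Emit:
play_rows([
  [[19,350,40],[0,0,-17.3],0],
  [[19,350,40],[0,0,-17.3],0],
  [[19,350,40],[0,0,-17.3],0],
  [[19,350,40],[0,0,-17.3],0],
  [[19,350,40],[0,0,-17.3],0],
  [[19,350,40],[0,0,-17.3],0],
  [[19,350,40],[0,0,-17.3],0],
  [[19,350,40],[0,0,-17.3],0],
  [[19,350,40],[0,0,-17.3],0],
  [[19,350,40],[0,0,-17.3],0],
  [[19,350,40],[0,0,-17.3],0],
])

```text
time: 11.6
ee_pos: [0.4115, 0.2444, 0.2096]
tcp_rot: [-180.0, 0.0, -162.8]
wrist_force: [-0.1, 0.0, 0.1]
opening: 0.0855
grasp_force: 0.0
```

```bash
python3 - <<'E'
from h import *
st()
im,d,P,k=cam("wrist")
X=P.reshape(-1,3)
m=(np.hypot(X[:,0]-.411,X[:,1]-.246)<.03)&(X[:,2]>.136)&(X[:,2]<.16)
print('handle top',cv2.minAreaRect((X[m][:,:2]*1e3).astype(np.float32)),X[m][:,2].mean(),m.sum())
fitcar(im,P,(.4763,.2924),-144.5)
rows((411.2,246.2,124,-162.6))
E
```

```text
time 11.6
q [ 3.07126e+01 -5.46040e+00 -4.83650e+00  9.05977e+01 -8.70000e-03
  1.34947e+01]
qd [-7.536e-01 -1.501e-01 -2.000e-04 -9.210e-02  9.100e-03  1.644e-01]
joint_efforts [ 8.74100e-01 -4.04383e+01  4.68305e+01 -1.48000e-02  2.09000e-02
 -5.50000e-03]
ee_pos [0.4115 0.2444 0.2096]
tcp_rot [-1.799976e+02  2.740000e-02 -1.627821e+02]
wrist_force [-0.123   0.0002  0.1455]
torque [ 0.013  -0.0056  0.0331]
grasp_force 0.0
opening 0.0855
handle top ((411.1348571777344, 245.5723419189453), (24.199050903320312, 23.80038070678711), 18.028364181518555) 0.1426349042158174 1545
-144.5 [411.2 245.7] [48.1 48. ] 35.5 1456 0.074
-54.5 [522.9 226.6] [49.3 49.3] 35.5 1106 0.0739
35.5 [541.9 338.8] [49.3 47.9] 35.4 610 0.0741
125.5 [426.3 354.7] [40.5 48.2] 35.3 1040 0.0739
(411.2, 246.2, 124, -162.6) -> [-0.1, 2.0, 85.7] [0.0, 0.0, -0.2] rows>=1.7
```

Emit:
play_rows([
  [[0,1.5,40],[0,0,0],0],
  [[0,1.5,75],[0,0,0],0],
  [[0,1.5,86],[0,0,0],0],
  [[0,1.5,86],[0,0,0],0],
  [[0,1.5,86],[0,0,0],0],
  [[0,1.5,86],[0,0,0],1],
  [[0,1.5,86],[0,0,0],1],
  [[0,1.5,86],[0,0,0],1],
  [[0,1.5,86],[0,0,0],1],
  [[0,1.5,86],[0,0,0],1],
  [[0,1.5,86],[0,0,0],1],
  [[0,1.5,86],[0,0,0],1],
  [[0,1.5,86],[0,0,0],1],
  [[0,1.5,86],[0,0,0],1],
  [[0,1.5,86],[0,0,0],1],
  [[0,1.5,86],[0,0,0],1],
  [[0,1.5,86],[0,0,0],1],
], grip_force=50)

```text
time: 13.35
ee_pos: [0.4111, 0.2466, 0.1237]
tcp_rot: [180.0, 0.0, -162.7]
wrist_force: [-0.8, 0.4, 5.8]
opening: 0.0233
grasp_force: 50.0
```

Emit:
play_rows([
  [[0,0,-10],[0,0,0],1],
  [[0,0,-25],[0,0,0],1],
  [[0,0,-45],[0,0,0],1],
  [[0,0,-70],[0,0,0],1],
  [[0,0,-100],[0,0,0],1],
  [[0,0,-126],[0,0,0],1],
  [[0,0,-126],[0,0,0],1],
  [[0,0,-126],[0,0,0],1],
  [[0,0,-126],[0,0,0],1],
])

```text
time: 14.25
ee_pos: [0.4107, 0.2464, 0.2484]
tcp_rot: [-180.0, -0.1, -162.7]
wrist_force: [0.9, 0.1, -1.1]
opening: 0.0232
grasp_force: 49.3
```

```bash
python3 - <<'E'
from h import *
st()
rows((451.7,-106.4,250,-162.6),(451.7,-106.4,225,-162.6))
im,d,P,k=cam("scene");save("pics/s5.png",im[150:390,100:420],2.5)
E
```

```text
time 14.25
q [ 3.09588e+01 -4.68930e+00  1.79100e-01  9.49521e+01 -1.40000e-03
  1.36950e+01]
qd [-0.1289  0.0899 -0.6056 -0.0229  0.0048 -0.0842]
joint_efforts [ 1.00000e-03 -4.28199e+01  4.82651e+01  4.57000e-02 -5.00000e-04
 -0.00000e+00]
ee_pos [0.4107 0.2464 0.2484]
tcp_rot [-1.799788e+02 -8.100000e-02 -1.627361e+02]
wrist_force [ 0.8911  0.0915 -1.1199]
torque [-0.0076 -0.0133  0.0005]
grasp_force 49.2704
opening 0.0232
(451.7, -106.4, 250, -162.6) -> [65.5, -349.0, -1.4] [-0.0, -0.1, -0.1] rows>=7.1
(451.7, -106.4, 225, -162.6) -> [65.5, -349.0, 23.6] [-0.0, -0.1, -0.1] rows>=7.1
```

View pics/s5.png

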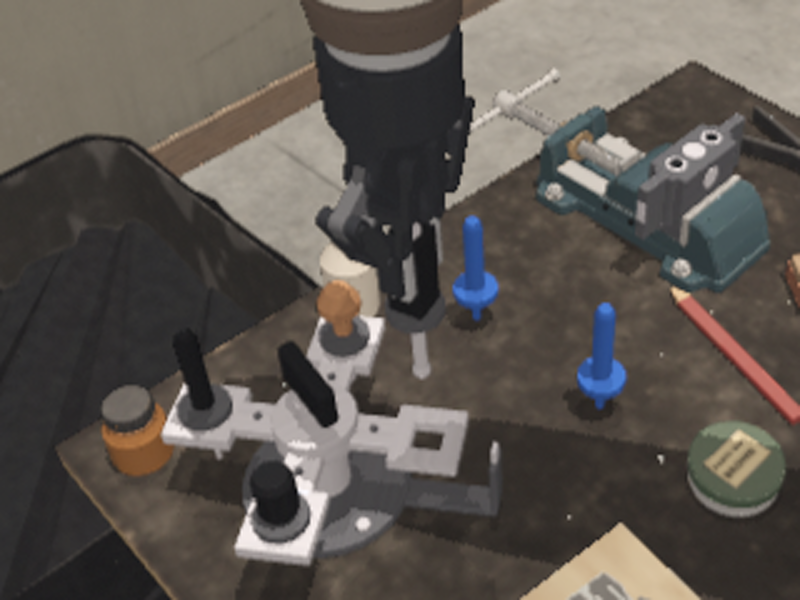

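Emit:
play_rows([
  [[65,-349,-5],[0,0,16.5],1],
  [[65,-349,-5],[0,0,16.5],1],
  [[65,-349,-5],[0,0,16.5],1],
  [[65,-349,-5],[0,0,16.5],1],
  [[65,-349,-5],[0,0,16.5],1],
  [[65,-349,-5],[0,0,16.5],1],
  [[65,-349,-5],[0,0,16.5],1],
  [[65,-349,-5],[0,0,16.5],1],
  [[65,-349,-5],[0,0,16.5],1],
  [[65,-349,15],[0,0,16.5],1],
  [[65,-349,26],[0,0,16.5],1],
  [[65,-349,30],[0,0,16.5],1],
  [[65,-349,30],[0,0,16.5],1],
  [[65,-349,30],[0,0,16.5],1],
])

```text
time: 15.7
ee_pos: [0.4526, -0.1055, 0.2198]
tcp_rot: [-180.0, 0.0, -179.2]
wrist_force: [0.0, -0.3, -1.0]
opening: 0.0231
grasp_force: 49.9
```

```bash
python3 - <<'E'
from h import *
st()
rows((451.7,-106.4,212,-179.3))
im,d,P,k=cam("scene");save("pics/s6.png",im[130:290,290:460],3.5)
E
```

```text
time 15.7
q [-1.31245e+01 -7.22190e+00 -5.31430e+00  9.18773e+01  1.70000e-03
 -1.39416e+01]
qd [-0.354  -0.053   0.5036  0.0131 -0.1576 -0.0312]
joint_efforts [ 1.09700e-01 -3.89660e+01  4.67668e+01 -2.62000e-02  3.80000e-03
  5.40000e-03]
ee_pos [ 0.4526 -0.1055  0.2198]
tcp_rot [-1.799944e+02  2.980000e-02 -1.791830e+02]
wrist_force [ 0.0197 -0.2739 -1.0037]
torque [-0.0139  0.0172  0.0288]
grasp_force 49.8884
opening 0.0231
(451.7, -106.4, 212, -179.3) -> [0.9, -0.9, 7.8] [-0.0, 0.0, 0.1] rows>=0.2
```

View pics/s6.png

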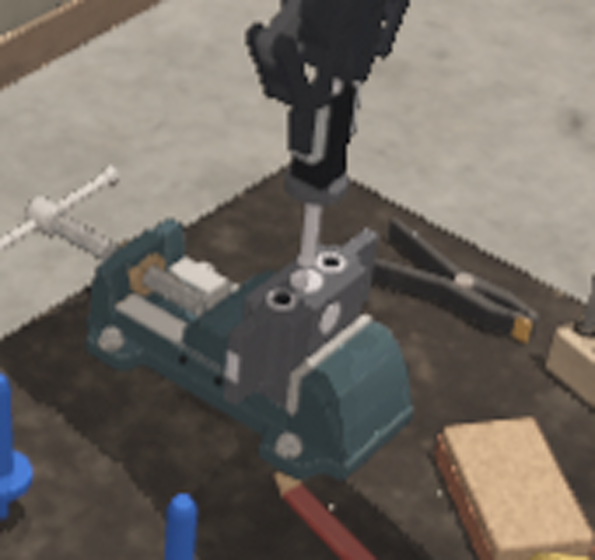

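Emit:
play_rows([
  [[1,-1,5],[0,0,0],1],
  [[1,-1,7],[0,0,0],1],
  [[1,-1,8],[0,0,0],1],
  [[1,-1,9],[0,0,0],1],
  [[1,-1,9.5],[0,0,0],1],
  [[1,-1,10],[0,0,0],1],
  [[1,-1,10.5],[0,0,0],1],
  [[1,-1,11],[0,0,0],1],
  [[1,-1,11],[0,0,0],1],
  [[1,-1,11],[0,0,0],1],
])

```text
time: 16.75
ee_pos: [0.4516, -0.1071, 0.2089]
tcp_rot: [-180.0, 0.1, -179.2]
wrist_force: [-0.9, 0.3, 5.7]
opening: 0.0235
grasp_force: 50.8
```

Emit:
play_rows([
  [[0,0,-0.2],[0,0,0],1],
  [[0,0,-0.2],[0,0,0],1],
  [[0,0,-0.2],[0,0,0],1],
  [[0,0,-0.2],[0,0,0],1],
  [[0,0,-0.2],[0,0,0],1],
  [[0,0,-0.2],[0,0,0],1],
  [[0,0,-0.2],[0,0,0],1],
  [[0,0,-0.2],[0,0,0],1],
  [[0,0,-0.2],[0,0,0],1],
  [[0,0,-0.2],[0,0,0],1],
])

```text
time: 17.75
ee_pos: [0.4516, -0.1071, 0.2089]
tcp_rot: [-180.0, 0.0, -179.2]
wrist_force: [-1.3, -0.4, 6.2]
opening: 0.0235
grasp_force: 50.8
```

Emit:
play_rows([
  [[0,0,-5],[0,0,0],1],
  [[0,0,-18],[0,0,0],1],
  [[25,1,-18],[0,0,0],1],
  [[52,1,-18],[0,0,0],1],
  [[52,1,-18],[0,0,0],1],
  [[52,1,0],[0,0,0],1],
  [[52,1,20],[0,0,0],1],
  [[52,1,24],[0,0,0],1],
  [[52,1,24],[0,0,0],1],
  [[45,1,24],[0,0,0],1],
  [[38,1,24],[0,0,0],1],
  [[34,1,24],[0,0,0],1],
  [[31,1,24],[0,0,0],1],
  [[30,1,24],[0,0,0],1],
  [[30,1,24],[0,0,0],1],
  [[30,1,24],[0,0,0],1],
])

```text
time: 19.35
ee_pos: [0.4214, -0.1064, 0.1845]
tcp_rot: [180.0, -0.0, -179.2]
wrist_force: [-0.3, 0.5, -2.1]
opening: 0.0235
grasp_force: 49.9
```

Emit:
play_rows([
  [[-1,0,0],[0,0,0],1],
  [[-2,0,0],[0,0,0],1],
  [[-2.5,0,0],[0,0,0],1],
  [[-3,0,0],[0,0,0],1],
  [[-3.5,0,0],[0,0,0],1],
  [[-4,0,0],[0,0,0],1],
  [[-4,0,0],[0,0,0],1],
  [[-4,0,0],[0,0,0],1],
])

```text
time: 20.15
ee_pos: [0.4255, -0.1064, 0.1845]
tcp_rot: [180.0, -0.0, -179.2]
wrist_force: [0.7, -0.7, -1.3]
opening: 0.0233
grasp_force: 49.9
```

Emit:
play_rows([
  [[-0.4,0,0],[0,0,0],1],
  [[-0.8,0,0],[0,0,0],1],
  [[-1.2,0,0],[0,0,0],1],
  [[-1.2,0,0],[0,0,0],1],
  [[-1.2,0,0],[0,0,0],1],
])

```text
time: 20.65
ee_pos: [0.4265, -0.1064, 0.1844]
tcp_rot: [180.0, -0.0, -179.2]
wrist_force: [-1.8, 0.6, -1.6]
opening: 0.0235
grasp_force: 49.9
```

Emit:
play_rows([
  [[-0.3,0,0],[0,0,0],1],
  [[-0.6,0,0],[0,0,0],1],
  [[-0.6,0,0],[0,0,0],1],
  [[-0.6,0,0],[0,0,0],1],
  [[-0.6,0,0],[0,0,0],1],
  [[-0.6,0,0],[0,0,0],1],
  [[-0.6,0,0],[0,0,0],1],
  [[-0.6,0,0],[0,0,0],1],
])

```text
time: 21.45
ee_pos: [0.427, -0.1064, 0.1844]
tcp_rot: [180.0, -0.0, -179.2]
wrist_force: [-4.4, -0.2, 0.9]
opening: 0.0237
grasp_force: 50.0
```

```bash
python3 - <<'E'
from h import *
F=[]
for i in range(3):
    o=telemetry.get_obs();F.append(np.r_[o["wrist_force"],o["torque"]]); cam("scene")
print(np.round(F,2))
E
```

```text
[[-4.37 -0.21  0.95 -0.07  1.53 -0.08]
 [-4.68 -0.21  0.42 -0.08  1.5  -0.01]
 [-5.73 -0.21  0.74 -0.1   1.56 -0.02]]
```

```bash
python3 - <<'E'
from h import *
a=np.load("w4.npz");X=a["P"].reshape(-1,3);C=a["im"].reshape(-1,3)
for lo,hi in((-.062,-.04),(-.172,-.15)):
    m=(abs(X[:,2]-.1)<.004)&(abs(X[:,0]-.45)<.03)&(X[:,1]>lo)&(X[:,1]<hi)
    print(cv2.minAreaRect((X[m][:,:2]*1e3).astype(np.float32)),m.sum())
rows((402,-106.4,184.5,-179.2),(402,-14,184.5,-179.2),(452,-14,178,-179.2),(452,-26,178,-179.2))
E
```

```text
((451.13983154296875, -50.95670700073242), (21.900829315185547, 9.632291793823242), 89.9752426147461) 305
((452.0426025390625, -160.824951171875), (22.107925415039062, 10.327319145202637), 86.49092864990234) 305
(402, -106.4, 184.5, -179.2) -> [25.0, 0.3, -0.0] [-0.0, -0.0, -0.0] rows>=0.5
(402, -14, 184.5, -179.2) -> [23.8, 92.7, -0.0] [-0.0, -0.0, -0.0] rows>=1.9
(452, -14, 178, -179.2) -> [-26.2, 92.1, 6.4] [-0.0, -0.0, -0.0] rows>=1.9
(452, -26, 178, -179.2) -> [-26.1, 80.1, 6.4] [-0.0, -0.0, -0.0] rows>=1.7
```

Emit:
play_rows([
  [[5,0,0],[0,0,0],1],
  [[25,0,0],[0,0,0],1],
  [[24,46,0],[0,0,0],1],
  [[24,92,0],[0,0,0],1],
  [[24,92,0],[0,0,0],1],
  [[-10,92,3],[0,0,0],1],
  [[-26,92,6.5],[0,0,0],1],
  [[-26,92,6.5],[0,0,0],1],
  [[-26,86,6.5],[0,0,0],1],
  [[-26,81,6.5],[0,0,0],1],
  [[-26,79,6.5],[0,0,0],1],
  [[-26,78,6.5],[0,0,0],1],
  [[-26,78,6.5],[0,0,0],1],
  [[-26,78,6.5],[0,0,0],1],
])

```text
time: 23.0
ee_pos: [0.4521, -0.0281, 0.1781]
tcp_rot: [180.0, 0.0, -179.2]
wrist_force: [-0.3, 0.4, -1.5]
opening: 0.0233
grasp_force: 50.1
```

Emit:
play_rows([
  [[0,-0.5,0],[0,0,0],1],
  [[0,-1,0],[0,0,0],1],
  [[0,-1.4,0],[0,0,0],1],
  [[0,-1.4,0],[0,0,0],1],
  [[0,-1.4,0],[0,0,0],1],
  [[0,-1.4,0],[0,0,0],1],
])

```text
time: 23.6
ee_pos: [0.4523, -0.0294, 0.178]
tcp_rot: [180.0, -0.0, -179.2]
wrist_force: [0.1, -0.3, -1.4]
opening: 0.0233
grasp_force: 50.1
```

Emit:
play_rows([
  [[0.3,-0.4,0],[0,0,0],1],
  [[0.3,-0.8,0],[0,0,0],1],
  [[0.3,-1.1,0],[0,0,0],1],
  [[0.3,-1.1,0],[0,0,0],1],
  [[0.3,-1.1,0],[0,0,0],1],
  [[0.3,-1.1,0],[0,0,0],1],
])

```text
time: 24.2
ee_pos: [0.4519, -0.0304, 0.178]
tcp_rot: [180.0, -0.0, -179.2]
wrist_force: [-0.8, 1.6, -1.1]
opening: 0.0231
grasp_force: 50.1
```

Emit:
play_rows([
  [[0,-0.3,0],[0,0,0],1],
  [[0,-0.6,0],[0,0,0],1],
  [[0,-0.6,0],[0,0,0],1],
  [[0,-0.6,0],[0,0,0],1],
  [[0,-0.6,0],[0,0,0],1],
  [[0,-0.6,0],[0,0,0],1],
])

```text
time: 24.8
ee_pos: [0.452, -0.0308, 0.178]
tcp_rot: [180.0, -0.0, -179.2]
wrist_force: [0.1, 5.5, -0.3]
opening: 0.0236
grasp_force: 50.1
```

Emit:
play_rows([
  [[0,0,0],[0,0,0],1],
  [[0,0,0],[0,0,0],1],
  [[0,0,0],[0,0,0],1],
  [[0,0,0],[0,0,0],1],
  [[0,0,0],[0,0,0],1],
  [[0,4,0],[0,0,0],1],
  [[0,20,0],[0,0,0],1],
  [[0,30,-40],[0,0,0],1],
  [[0,40,-75],[0,0,0],1],
  [[0,40,-75],[0,0,0],1],
  [[0,40,-75],[0,0,0],1],
])

```text
time: 25.9
ee_pos: [0.4519, 0.0087, 0.2534]
tcp_rot: [-179.9, 0.1, -179.2]
wrist_force: [0.6, -0.3, -2.0]
opening: 0.0232
grasp_force: 50.2
```

```bash
python3 - <<'E'
from h import *
st()
rows((411.1,246.6,250,-162.7))
E
```

```text
time 25.9
q [ 1.14710e+00 -8.37770e+00 -2.60570e+00  9.56835e+01 -6.78000e-02
  3.64900e-01]
qd [-0.4886  0.502  -2.4601 -0.4453  0.1953 -0.2051]
joint_efforts [ 4.24900e-01 -3.95693e+01  4.95577e+01  2.57500e-01  1.30000e-02
  4.42000e-02]
ee_pos [0.4519 0.0087 0.2534]
tcp_rot [-1.799328e+02  8.900000e-02 -1.792179e+02]
wrist_force [ 0.5799 -0.3317 -1.9589]
torque [-0.0173  0.0153 -0.0026]
grasp_force 50.2091
opening 0.0232
(411.1, 246.6, 250, -162.7) -> [37.5, 238.4, 3.1] [-0.1, 0.1, -16.5] rows>=4.8
```

Emit:
play_rows([
  [[37.5,238.4,0],[0,0,-16.5],1],
  [[37.5,238.4,0],[0,0,-16.5],1],
  [[37.5,238.4,0],[0,0,-16.5],1],
  [[37.5,238.4,0],[0,0,-16.5],1],
  [[37.5,238.4,0],[0,0,-16.5],1],
  [[37.5,238.4,0],[0,0,-16.5],1],
  [[37.5,238.4,0],[0,0,-16.5],1],
  [[37.5,238.4,0],[0,0,-16.5],1],
  [[37.5,238.4,0],[0,0,-16.5],1],
])

```text
time: 26.8
ee_pos: [0.4111, 0.2455, 0.2527]
tcp_rot: [-180.0, -0.0, -162.8]
wrist_force: [-0.3, 0.2, -0.9]
opening: 0.0235
grasp_force: 50.3
```

```bash
python3 - <<'E'
from h import *
rows((411.1,246.6,124,-162.7))
im,d,P,k=cam("wrist");fitcar(im,P,(.4763,.2924),-144.5)
im,d,P,k=cam("scene");save("pics/s7.png",im[200:360,150:350],3.5)
X=P.reshape(-1,3)
m=(X[:,2]>.13)&(X[:,2]<.2)&(np.hypot(X[:,0]-.411,X[:,1]-.2466)<.035)
for z0 in(.145,.16,.17,.18,.19):
    s=m&(abs(X[:,2]-z0)<.005); print(z0,np.nanmean(X[s],0).round(4),s.sum())
E
```

```text
(411.1, 246.6, 124, -162.7) -> [-0.4, 1.1, 128.7] [-0.0, -0.0, -0.1] rows>=2.6
-144.5 [411.1 245.9] [48.1 48. ] 35.2 1897 0.0739
-54.5 [518.6 208. ] [20.9 21.7] 36.1 280 0.0737
35.5 [565.6 331.1] [18.7  7.5] 33.7 83 0.0741
125.5 [429.8 357.5] [48.7 48.2] 35.5 1033 0.0743
0.145 [0.4082 0.248  0.1486] 3
0.16 [0.4087 0.2472 0.1596] 30
0.17 [0.4086 0.2465 0.1701] 23
0.18 [0.4085 0.2471 0.1801] 23
0.19 [0.4083 0.2471 0.1879] 13
```

View pics/s7.png

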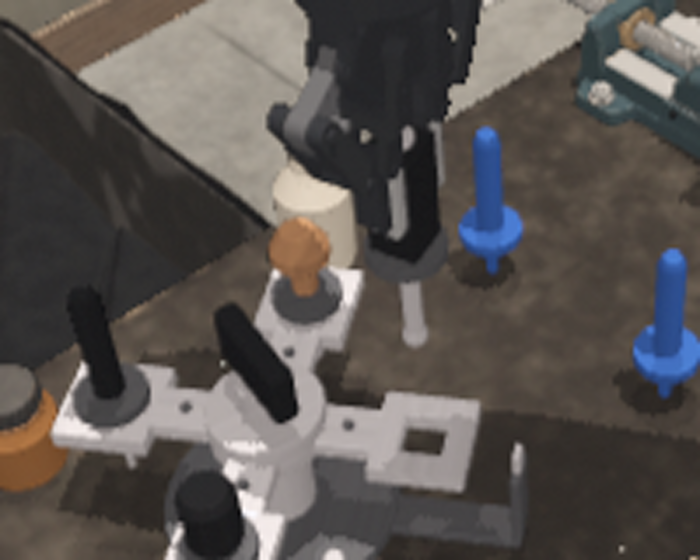

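Emit:
play_rows([
  [[-0.4,0.8,30],[0,0,0],1],
  [[-0.4,0.8,55],[0,0,0],1],
  [[-0.4,0.8,80],[0,0,0],1],
  [[-0.4,0.8,105],[0,0,0],1],
  [[-0.4,0.8,118],[0,0,0],1],
  [[-0.4,0.8,125],[0,0,0],1],
  [[-0.4,0.8,128],[0,0,0],1],
  [[-0.4,0.8,128],[0,0,0],1],
  [[-0.4,0.8,128],[0,0,0],1],
])

```text
time: 27.8
ee_pos: [0.4113, 0.2479, 0.126]
tcp_rot: [180.0, 0.1, -162.7]
wrist_force: [0.1, -0.0, -0.8]
opening: 0.0234
grasp_force: 50.2
```

Emit:
play_rows([
  [[0,-1,1],[0,0,0],1],
  [[0,-1,1.5],[0,0,0],1],
  [[0,-1,2],[0,0,0],1],
  [[0,-1,2],[0,0,0],1],
])

```text
time: 28.2
ee_pos: [0.4114, 0.2467, 0.1237]
tcp_rot: [180.0, 0.1, -162.7]
wrist_force: [-0.8, -1.2, 4.7]
opening: 0.0232
grasp_force: 51.1
```

Seated. Release and rise, then turn back to the casting area for the clamp.

Emit:
play_rows([
  [[0,0,-0.3],[0,0,0],0.7],
  [[0,0,-0.3],[0,0,0],0.5],
  [[0,0,-0.3],[0,0,0],0.2],
  [[0,0,-0.3],[0,0,0],0],
  [[0,0,-0.3],[0,0,0],0],
  [[0,0,-0.3],[0,0,0],0],
  [[0,0,-0.3],[0,0,0],0],
  [[0,0,-30],[0,0,0],0],
  [[0,0,-75],[0,0,0],0],
  [[0,0,-125],[0,0,0],0],
  [[0,0,-125],[0,0,0],0],
  [[0,0,-125],[0,0,0],0],
])

```text
time: 29.4
ee_pos: [0.4117, 0.247, 0.2491]
tcp_rot: [180.0, 0.1, -162.7]
wrist_force: [-0.3, 0.7, -1.1]
opening: 0.085
grasp_force: 0.0
```

```bash
python3 - <<'E'
from h import *
im,d,P,k=cam("wrist")
X=P.reshape(-1,3)
m=(np.hypot(X[:,0]-.411,X[:,1]-.246)<.03)&(X[:,2]>.136)&(X[:,2]<.16)
print('handle top',cv2.minAreaRect((X[m][:,:2]*1e3).astype(np.float32)),X[m][:,2].mean(),m.sum())
im,d,P,k=cam("top");X=P.reshape(-1,3);
m=(X[:,1]<-.2)&(X[:,1]>-.32)&(X[:,0]>.35)&(X[:,0]<.56)&(X[:,2]>.012)&(X[:,2]<.04)
print('clamp',cv2.minAreaRect((X[m][:,:2]*1e3).astype(np.float32)),m.sum())
save("pics/t8.png",im[190:310,420:500],5)
rows((445,-265,250,180),(445,-265,250,90))
E
```

```text
handle top ((411.2766418457031, 246.03192138671875), (23.884754180908203, 23.148576736450195), 17.521270751953125) 0.1426979522326233 1097
clamp ((438.7320861816406, -266.34136962890625), (137.918212890625, 57.456058502197266), 1.0751346349716187) 528
(445, -265, 250, 180) -> [119.3, -498.6, -2.8] [-0.0, -0.1, 17.3] rows>=10.3
(445, -265, 250, 90) -> [119.3, -498.6, -2.8] [-0.1, -0.0, 107.3] rows>=12.5
```

View pics/t8.png

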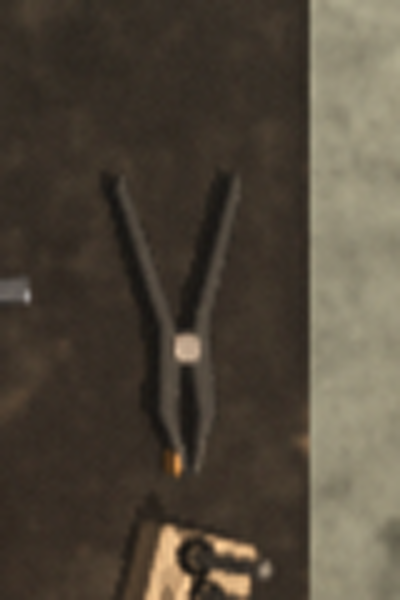

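Emit:
play_rows([
  [[134,-494,0],[0,0,17.3],0],
  [[134,-494,0],[0,0,17.3],0],
  [[134,-494,0],[0,0,17.3],0],
  [[134,-494,0],[0,0,17.3],0],
  [[134,-494,0],[0,0,17.3],0],
  [[134,-494,0],[0,0,17.3],0],
  [[134,-494,0],[0,0,17.3],0],
  [[134,-494,0],[0,0,17.3],0],
  [[134,-494,0],[0,0,17.3],0],
  [[134,-494,0],[0,0,17.3],0],
  [[134,-494,0],[0,0,17.3],0],
  [[134,-494,0],[0,0,17.3],0],
  [[134,-494,0],[0,0,17.3],0],
  [[134,-494,0],[0,0,17.3],0],
])

```text
time: 30.9
ee_pos: [0.4299, -0.2635, 0.2478]
tcp_rot: [180.0, -0.0, -180.0]
wrist_force: [0.6, 0.3, 0.6]
opening: 0.0855
grasp_force: 0.0
```

```bash
python3 - <<'E'
from h import *
im,d,P,k=cam("wrist");X=P.reshape(-1,3);save("pics/w9.png",im)
m=(X[:,1]<-.2)&(X[:,1]>-.32)&(X[:,0]>.355)&(X[:,0]<.56)&(X[:,2]>.014)&(X[:,2]<.03)
Q=X[m]*1e3
print('clamp',cv2.minAreaRect(Q[:,:2].astype(np.float32)),m.sum(),Q[:,2].mean(),Q.min(0),Q.max(0))
for x in range(372,512,10):
    s=Q[abs(Q[:,0]-x)<2][:,1]
    if len(s): print(x,s.min().round(1),s.max().round(1),len(s),'mid',((s.min()+s.max())/2).round(1))
st()
E
```

```text
clamp ((438.6611328125, -267.0207214355469), (58.47248077392578, 138.291015625), 89.6700668334961) 2029 18.473401632935172 [ 369.51270041 -296.61113216   14.26633186] [ 507.96123069 -238.13893714   22.78115411]
372 -270.1 -260.0 37 mid -265.0
382 -274.3 -259.9 41 mid -267.1
392 -278.5 -255.7 62 mid -267.1
402 -280.7 -253.6 80 mid -267.2
412 -279.8 -254.6 76 mid -267.2
422 -280.0 -254.5 97 mid -267.2
432 -278.9 -255.5 82 mid -267.2
442 -280.2 -254.3 59 mid -267.2
452 -283.6 -251.0 58 mid -267.3
462 -285.9 -248.7 49 mid -267.3
472 -289.3 -246.4 50 mid -267.9
482 -291.8 -242.9 50 mid -267.3
492 -294.2 -240.6 46 mid -267.4
502 -296.6 -238.1 42 mid -267.4
time 30.95
q [-3.15031e+01 -1.33970e+00  3.34370e+00  9.46864e+01  1.10000e-02
 -3.15712e+01]
qd [-0.0454 -0.08    0.34   -0.0431  0.0095 -0.1514]
joint_efforts [-4.90000e-01 -4.45017e+01  4.63464e+01 -1.51000e-02 -1.02000e-02
  1.15000e-02]
ee_pos [ 0.43   -0.2635  0.248 ]
tcp_rot [ 1.799891e+02  3.300000e-03 -1.799320e+02]
wrist_force [-0.1801  0.5677 -0.8013]
torque [-0.0079 -0.0291  0.0112]
grasp_force 0.0
opening 0.0852
```

View pics/w9.png

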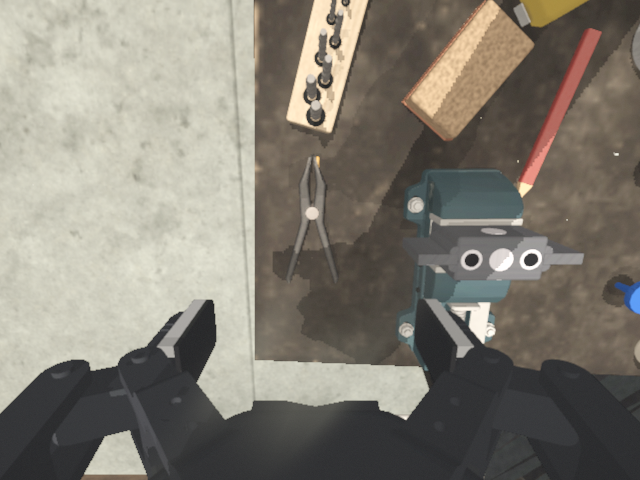

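Emit:
play_rows([
  [[-54,-3.7,45],[0,0,0],0],
  [[-54,-3.7,95],[0,0,0],0],
  [[-54,-3.7,140],[0,0,0],0],
  [[-54,-3.7,180],[0,0,0],0],
  [[-54,-3.7,205],[0,0,0],0],
  [[-54,-3.7,220],[0,0,0],0],
  [[-54,-3.7,226],[0,0,0],0],
  [[-54,-3.7,226],[0,0,0],0],
  [[-54,-3.7,226],[0,0,0],0],
])

```text
time: 31.85
ee_pos: [0.4848, -0.2689, 0.0238]
tcp_rot: [-179.9, 0.1, 180.0]
wrist_force: [0.1, -0.1, 1.2]
opening: 0.0854
grasp_force: 0.0
```

Emit:
play_rows([
  [[1,1,1.5],[0,0,0],0.2],
  [[1,1,1.5],[0,0,0],0.3],
  [[1,1,1.5],[0,0,0],0.35],
  [[1,1,1.5],[0,0,0],0.45],
  [[1,1,1.5],[0,0,0],0.5],
  [[1,1,1.5],[0,0,0],0.55],
  [[1,1,1.5],[0,0,0],0.6],
  [[1,1,1.5],[0,0,0],0.62],
  [[1,1,1.5],[0,0,0],0.62],
  [[1,1,1.5],[0,0,0],0.62],
  [[1,1,1.5],[0,0,0],0.62],
], grip_force=60)

```text
time: 32.95
ee_pos: [0.485, -0.2686, 0.0246]
tcp_rot: [-179.8, 0.3, 180.0]
wrist_force: [-2.7, 2.3, 23.2]
opening: 0.0332
grasp_force: 28.3
```

```bash
python3 - <<'E'
from h import *
st()
im,d,P,k=cam("top");save("pics/t10.png",im[190:310,420:500],5)
E
```

```text
time 32.95
q [-2.89923e+01  7.03620e+00 -1.27995e+01  6.97848e+01  2.43000e-02
 -2.89586e+01]
qd [-0.0151  0.0384  0.0208 -0.0547  0.0192  0.0323]
joint_efforts [-6.32300e-01 -4.08730e+01  3.53769e+01 -1.29110e+00 -3.40300e-01
  1.85000e-02]
ee_pos [ 0.485  -0.2686  0.0246]
tcp_rot [-179.8375    0.3439  179.9668]
wrist_force [-2.7052  2.2836 23.2168]
torque [ 5.373e-01  4.679e-01 -2.000e-04]
grasp_force 28.2644
opening 0.0332
```

View pics/t10.png

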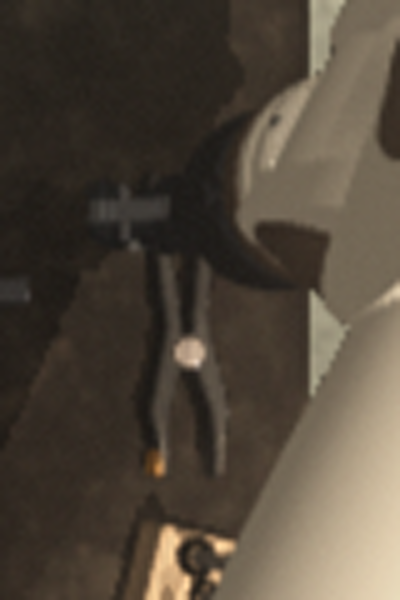

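Emit:
play_rows([
  [[0,0,-4],[0,0,0],0.62],
  [[0,0,-12],[0,0,0],0.62],
  [[0,0,-35],[0,0,0],0.62],
  [[0,0,-70],[0,0,0],0.62],
  [[0,-20,-105],[0,0,7],0.62],
  [[10,-43,-125],[0,0,14],0.62],
  [[20,-43,-125],[0,0,21],0.62],
  [[31,-43,-125],[0,0,28],0.62],
  [[31,-43,-125],[0,0,35],0.62],
  [[31,-43,-125],[0,0,42],0.62],
  [[31,-43,-125],[0,0,49],0.62],
  [[31,-43,-125],[0,0,56],0.62],
  [[31,-43,-125],[0,0,63],0.62],
  [[31,-43,-125],[0,0,70],0.62],
  [[31,-43,-125],[0,0,77],0.62],
  [[31,-43,-125],[0,0,84],0.62],
  [[31,-43,-125],[0,0,89.3],0.62],
  [[31,-43,-125],[0,0,89.3],0.62],
  [[31,-43,-125],[0,0,89.3],0.62],
])

```text
time: 34.9
ee_pos: [0.4517, -0.3105, 0.1455]
tcp_rot: [-180.0, -0.0, 90.8]
wrist_force: [-0.4, 0.1, -1.1]
opening: 0.0326
grasp_force: 22.4
```

```bash
python3 - <<'E'
from h import *
st()
im,d,P,k=cam("scene");save("pics/s11.png",im[120:300,330:530],4)
X=P.reshape(-1,3)
m=(X[:,2]>.1)&(X[:,2]<.19)&(X[:,1]<-.19)&(X[:,1]>-.27)&(abs(X[:,0]-.454)<.04)
Q=X[m]*1e3;print(m.sum())
for y in range(-265,-190,10):
    s=Q[abs(Q[:,1]-y)<3]
    if len(s): print(y,'x',s[:,0].min().round(1),s[:,0].max().round(1),'z',s[:,2].min().round(1),s[:,2].max().round(1),len(s))
im,d,P,k=cam("top");X=P.reshape(-1,3)
m=(X[:,2]>.1)&(X[:,2]<.19)&(X[:,1]<-.19)&(X[:,1]>-.27)&(abs(X[:,0]-.454)<.04)
Q=X[m]*1e3;print(m.sum())
for y in range(-265,-190,8):
    s=Q[abs(Q[:,1]-y)<3]
    if len(s): print(y,'x',np.sort(s[:,0]).round(0),'z',s[:,2].min().round(1),s[:,2].max().round(1),len(s))
E
```

```text
time 34.9
q [-3.45070e+01  3.92510e+00 -2.62870e+00  8.34662e+01 -3.20000e-03
  5.46747e+01]
qd [ 0.0437 -0.0195 -0.0073 -0.1371  0.1181 -0.0836]
joint_efforts [-2.30000e-03 -5.19985e+01  4.76076e+01  4.78000e-02  4.67000e-02
  2.12600e-01]
ee_pos [ 0.4517 -0.3105  0.1455]
tcp_rot [-1.799819e+02 -9.000000e-03  9.081830e+01]
wrist_force [-0.4277  0.1165 -1.128 ]
torque [-0.0648 -0.033   0.0087]
grasp_force 22.3646
opening 0.0326
357
-265 x 439.8 461.0 z 128.3 144.1 17
-255 x 438.8 462.8 z 126.7 145.5 20
-245 x 436.6 466.6 z 123.2 145.0 39
-235 x 434.3 467.2 z 125.7 142.7 31
-225 x 432.4 468.3 z 125.8 144.6 31
-215 x 433.1 466.4 z 121.6 142.4 26
-205 x 435.8 468.3 z 121.9 142.1 24
-195 x 438.5 468.6 z 122.2 142.3 30
379
-265 x [442. 442. 442. 444. 444. 446. 446. 446. 448. 448. 454. 454. 454. 456.
 456. 458. 458. 458. 460. 460. 460.] z 138.3 143.6 21
-257 x [440. 440. 442. 442. 442. 444. 444. 444. 446. 446. 448. 448. 448. 450.
 450. 452. 452. 454. 454. 454. 456. 456. 458. 458. 458. 460. 460. 460.
 460. 462.] z 137.4 144.0 30
-249 x [438. 440. 440. 440. 442. 442. 442. 444. 444. 444. 446.
[... 607 characters left out ...]
.4 35
-225 x [432. 434. 434. 434. 436. 436. 436. 438. 438. 440. 440. 442. 442. 443.
 459. 459. 459. 460. 461. 461. 461. 463. 463. 463. 465. 465. 465. 467.
 467. 467. 469. 469.] z 131.6 144.6 32
-217 x [433. 433. 433. 434. 435. 435. 436. 436. 437. 438. 439. 439. 441. 441.
 441. 441. 461. 461. 461. 463. 463. 465. 465. 465. 465. 467. 467. 467.] z 126.5 144.5 28
-209 x [435. 435. 435. 435. 435. 437. 437. 437. 439. 439. 439. 441. 441. 461.
 462. 462. 463. 463. 465. 465. 466.] z 125.4 144.2 21
-201 x [437. 437. 437. 437. 438. 439. 439. 439. 462. 462. 463. 464. 464. 464.
 466. 466. 466.] z 127.2 145.0 17
-193 x [438. 439. 439. 439. 440. 462. 462. 462. 464. 464. 465. 466. 466. 467.] z 123.7 141.6 14
```

View pics/s11.png

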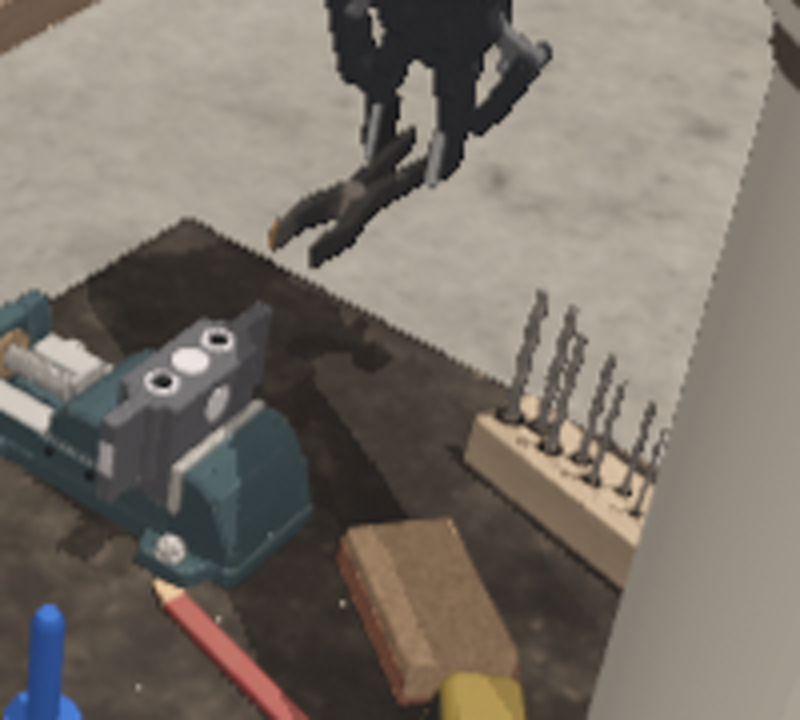

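Emit:
play_rows([
  [[0,0.8,20],[0,0,0],0.62],
  [[0,0.8,40],[0,0,0],0.62],
  [[0,0.8,56.5],[0,0,0],0.62],
  [[0,0.8,56.5],[0,0,0],0.62],
  [[0,0.8,56.5],[0,0,0],0.62],
  [[0,0.8,56.5],[0,0,0],0.62],
])

```text
time: 35.6
ee_pos: [0.4531, -0.3108, 0.0902]
tcp_rot: [179.9, 0.0, 90.7]
wrist_force: [-0.0, 0.5, -1.9]
opening: 0.0325
grasp_force: 22.4
```

```bash
python3 - <<'E'
from h import *
st()
for n in("scene","top"):
    im,d,P,k=cam(n); X=P.reshape(-1,3)*1e3
    if n=="scene": save("pics/s12.png",im[150:270,350:510],5)
    m=(X[:,2]>50)&(X[:,2]<130)&(X[:,1]<-150)&(X[:,1]>-250)&(abs(X[:,0]-454)<35)
    Q=X[m]; print(n)
    for y in range(-246,-150,6):
        s=Q[abs(Q[:,1]-y)<3]
        if len(s): print(y,'x',s[:,0].min().round(1),s[:,0].max().round(1),'z',s[:,2].min().round(1),s[:,2].max().round(1),len(s))
E
```

```text
time 35.6
q [-3.44540e+01  4.73620e+00 -7.89020e+00  7.72888e+01  2.00000e-03
  5.48560e+01]
qd [ 0.0536 -0.0741  0.0487 -0.1647  0.0435  0.185 ]
joint_efforts [-1.30000e-03 -5.17037e+01  4.63992e+01  5.13000e-02  4.67000e-02
 -1.24000e-02]
ee_pos [ 0.4531 -0.3108  0.0902]
tcp_rot [1.799295e+02 4.720000e-02 9.069000e+01]
wrist_force [-0.0326  0.4566 -1.877 ]
torque [-0.0329  0.0298 -0.003 ]
grasp_force 22.3602
opening 0.0325
scene
-246 x 437.8 466.2 z 67.6 91.9 38
-240 x 436.9 465.4 z 70.1 91.1 30
-234 x 435.6 467.4 z 68.5 88.5 28
-228 x 434.2 470.6 z 71.0 89.0 29
-222 x 432.9 468.8 z 70.1 88.6 27
-216 x 434.6 468.2 z 69.6 87.5 29
-210 x 435.5 467.4 z 66.7 88.3 26
-204 x 437.1 466.4 z 65.7 87.5 27
-198 x 439.0 468.0 z 66.1 88.7 15
-192 x 440.1 441.8 z 71.3 79.5 4
-180 x 448.4 448.4 z 94.1 94.1 1
-174 x 446.5 456.5 z 53.9 104.8 26
-168 x 445.5 455.4 z 53.9 104.7 23
-162 x 446.7 456.2 z 87.3 103.9 18
-156 x 446.7 456.9 z 96.0 105.1 9
top
-246 x 438.6 464.7 z 65.2 90.5 44
-240 x 438.6 466.9 z 72.8 88.7 32
-234 x 436.5 467.1 z 80.1 89.4 28
-228 x 434.5 469.4 z 73.0 89.0 32
-222 x 434.6 469.6 z 65.8 89.3 28
-216 x 434.8 469.5 z 69.4 90.9 26
-210 x 437.1 467.7 z 83.5 89.6 15
-204 x 437.3 468.2 z 68.8 88.1 20
-198 x 439.5 468.0 z 74.1 87.8 13
-192 x 439.6 468.6 z 66.1 88.1 9
-174 x 446.9 456.6 z 81.1 103.0 11
-168 x 446.9 456.8 z 83.0 104.0 17
-162 x 446.7 456.9 z 86.8 107.7 15
-156 x 446.6 455.1 z 90.6 105.6 14
```

Emit:
play_rows([
  [[0,-1.6,0.5],[0,0,0],0.62],
  [[5,-1.6,0.5],[0,0,0],0.62],
  [[10,-1.6,0.5],[0,0,0],0.62],
  [[13,-1.6,0.5],[0,0,0],0.62],
  [[16,-1.6,0.5],[0,0,0],0.62],
  [[19,-1.6,0.5],[0,0,0],0.62],
  [[22,-1.6,0.5],[0,0,0],0.62],
  [[25,-1.6,0.5],[0,0,0],0.62],
  [[28,-1.6,0.5],[0,0,0],0.62],
  [[30,-1.6,0.5],[0,0,0],0.62],
  [[32,-1.6,0.5],[0,0,0],0.62],
  [[32.5,-1.6,0.5],[0,0,0],0.62],
  [[32.5,-1.6,0.5],[0,0,0],0.62],
  [[32.5,-1.6,0.5],[0,0,0],0.62],
])

```text
time: 37.1
ee_pos: [0.4507, -0.2781, 0.0885]
tcp_rot: [180.0, 0.0, 90.7]
wrist_force: [-0.4, 0.5, -2.7]
opening: 0.0331
grasp_force: 22.4
```

```bash
python3 - <<'E'
from h import *
o=telemetry.get_obs();print(o["torque"])
im,d,P,k=cam("scene"); save("pics/s13.png",im[170:260,370:470],6)
im,d,P,k=cam("top"); X=P.reshape(-1,3)*1e3
m=(X[:,2]>50)&(X[:,2]<130)&(X[:,1]<-150)&(X[:,1]>-250)&(abs(X[:,0]-454)<35)
Q=X[m]
for y in range(-222,-150,6):
        s=Q[abs(Q[:,1]-y)<3]
        if len(s): print(y,'x',np.sort(s[:,0]).round(0),len(s))
E
```

```text
[-0.0291475   0.0383576   0.01880234]
-222 x [439. 439. 439. 441. 441. 443. 443. 446. 446. 448. 448. 448. 450. 450.
 452. 452. 454. 454. 454. 456. 456. 459. 459. 459. 461. 461. 461.] 27
-216 x [437. 437. 439. 439. 441. 441. 441. 443. 443. 444. 444. 446. 446. 446.
 446. 448. 448. 450. 450. 450. 450. 452. 452. 452. 452. 454. 454. 454.
 456. 456. 456. 457. 459. 459. 459. 461. 461. 463.] 38
-210 x [435. 437. 437. 437. 439. 439. 439. 441. 442. 444. 444. 444. 446. 446.
 448. 448. 449. 449. 450. 451. 451. 453. 453. 453. 453. 454. 455. 455.
 457. 457. 459. 459. 461. 461. 461. 461. 463. 463. 464.] 39
-204 x [435. 435. 435. 437. 437. 437. 439. 440. 440. 442. 442. 442. 444. 444.
 446. 455. 455. 455. 456. 457. 457. 457. 459. 459. 459. 461. 461. 463.
 464. 465.] 30
-198 x [433. 433. 433. 435. 435. 435. 438. 438. 440. 440. 440. 442. 442. 442.
 444. 457. 457. 457. 459. 459. 459. 461. 461. 461. 464. 464. 465. 466.
 466.] 29
-192 x [431. 431. 433. 433. 436. 436. 437. 438. 438. 440. 440. 442. 457. 458.
 458. 459. 459. 460. 462. 462. 462. 464. 464. 464. 466. 466. 468. 468.] 28
-186 x [432. 432. 433. 433. 433. 435. 436. 436. 438. 438. 438. 440. 440. 440.
 440. 460. 460. 460. 462. 462. 462. 464. 464. 464. 466. 466. 466. 466.
 468.] 29
-180 x [434. 434. 434. 434. 434. 436. 436. 436. 438. 438. 438. 440. 460. 460.
 460. 462. 462. 464. 464. 466. 466.] 21
-174 x [436. 436. 436. 438. 438. 447. 448. 448. 450. 450. 452. 452. 454. 455.
 457. 457. 460. 460. 462. 462. 462. 464. 464. 464.] 24
-168 x [436. 436. 436. 437. 438. 438. 438. 447. 447. 448. 448. 448. 450. 450.
 450. 452. 452. 452. 454. 454. 454. 457. 457. 457. 460. 460. 460. 462.
 462. 462. 464. 464. 464.] 33
-162 x [437. 437. 438. 438. 438. 439. 447. 447. 447. 448. 448. 450. 450. 452.
 452. 453. 455. 455. 455. 457. 460. 460. 461. 461. 462. 462. 463. 465.
 465. 465. 467. 467.] 32
-156 x [447. 447. 448. 448. 448. 448. 450. 450. 451. 451. 453. 453. 453. 455.
 455. 455.] 16
```

View pics/s13.png

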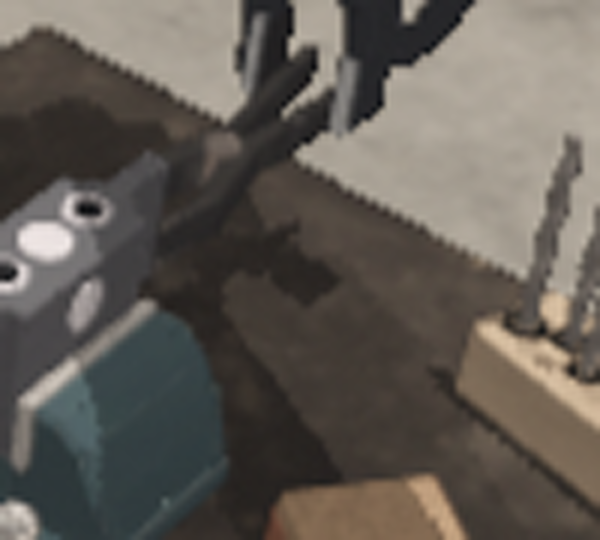

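Emit:
play_rows([
  [[0,1.3,-0.5],[0,0,0],0.62],
  [[0,1.3,-0.5],[0,0,0],0.62],
  [[0,1.3,-0.5],[0,0,0],0.59],
  [[0,1.3,-0.5],[0,0,0],0.56],
  [[0,1.3,-0.5],[0,0,0],0.53],
  [[0,1.3,-0.5],[0,0,0],0.5],
  [[0,1.3,-0.5],[0,0,0],0.47],
  [[0,1.3,-0.5],[0,0,0],0.44],
  [[0,1.3,-0.5],[0,0,0],0.41],
  [[0,1.3,-0.5],[0,0,0],0.36],
  [[0,1.3,-0.5],[0,0,0],0.3],
  [[0,1.3,-0.5],[0,0,0],0.2],
  [[0,1.3,-0.5],[0,0,0],0.1],
  [[0,1.3,-0.5],[0,0,0],0],
  [[0,1.3,-0.5],[0,0,0],0],
  [[0,1.3,-0.5],[0,0,0],0],
  [[0,1.3,-0.5],[0,0,0],0],
])

```text
time: 38.9
ee_pos: [0.4519, -0.278, 0.089]
tcp_rot: [180.0, -0.0, 90.7]
wrist_force: [0.1, -0.8, -0.6]
opening: 0.0855
grasp_force: 0.0
```

```bash
python3 - <<'E'
from h import *
st()
im,d,P,k=cam("scene"); A=cv2.resize(im[170:260,370:470],(500,450)); im,d,P,k=cam("top");B=cv2.resize(im[220:290,385:455],(300,300))
h=np.zeros((450,800,3),np.uint8);h[:,:500]=A;h[:300,500:]=B;save("pics/s14.png",h)
rows((452,-278,250,90.7))
E
```

```text
time 38.9
q [-3.15999e+01  2.29590e+00 -1.05862e+01  7.71179e+01  1.60000e-03
  5.77317e+01]
qd [ 0.0149  0.1048  0.0023 -0.0239 -0.0613  0.034 ]
joint_efforts [-4.50000e-03 -4.90621e+01  4.65067e+01  1.90000e-03 -4.00000e-04
 -0.00000e+00]
ee_pos [ 0.4519 -0.278   0.089 ]
tcp_rot [ 1.799991e+02 -1.300000e-03  9.066840e+01]
wrist_force [ 0.107  -0.8134 -0.573 ]
torque [-0.0241  0.0382  0.0121]
grasp_force 0.0
opening 0.0855
(452, -278, 250, 90.7) -> [0.0, 0.1, -161.0] [0.0, 0.0, -0.0] rows>=3.2
```

View pics/s14.png

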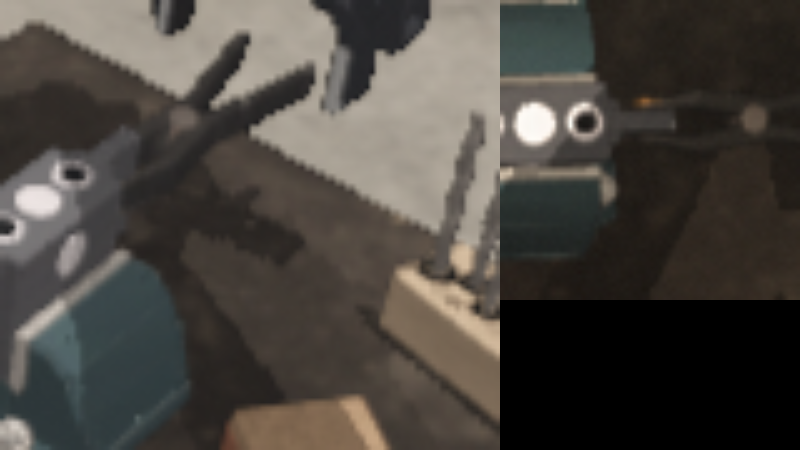

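Emit:
play_rows([
  [[0,0,-10],[0,0,0],0],
  [[0,0,-30],[0,0,0],0],
  [[0,0,-70],[0,0,0],0],
  [[0,0,-115],[0,0,0],0],
  [[0,0,-161],[0,0,0],0],
  [[0,0,-161],[0,0,0],0],
  [[0,0,-161],[0,0,0],0],
])

```text
time: 39.7
ee_pos: [0.4524, -0.2783, 0.2518]
tcp_rot: [179.9, 0.1, 90.7]
wrist_force: [0.1, 0.3, -0.7]
opening: 0.0852
grasp_force: 0.0
```

```bash
python3 - <<'E'
from h import *
for n in("scene","top","wrist"):
    im,d,P,k=cam(n); X=P.reshape(-1,3)*1e3; print(n)
    m=(X[:,2]>50)&(X[:,2]<130)&(X[:,1]<-160)&(X[:,1]>-310)&(abs(X[:,0]-454)<35); Q=X[m]
    for y in range(-300,-160,12):
        s=Q[abs(Q[:,1]-y)<3]
        if len(s): print(y,'x',s[:,0].min().round(0),s[:,0].max().round(0),'z',np.percentile(s[:,2],[3,50,90,97]).round(1),len(s))
rows((411.2,246.3,250,-162.7))
E
```

```text
scene
-300 x 431.0 471.0 z [69.6 79.2 84.4 84.4] 9
-288 x 429.0 473.0 z [69.  81.5 85.6 86.4] 24
-276 x 432.0 467.0 z [69.6 79.8 84.8 85.5] 21
-264 x 435.0 469.0 z [68.5 80.8 85.  85.8] 23
-252 x 437.0 467.0 z [67.5 81.8 86.4 87.6] 23
-240 x 438.0 463.0 z [69.5 80.  84.6 85. ] 23
-228 x 440.0 461.0 z [71.4 84.2 86.5 86.8] 18
-216 x 438.0 465.0 z [69.8 84.5 87.7 88.4] 32
-204 x 437.0 465.0 z [67.5 82.1 85.7 86.3] 26
-192 x 435.0 444.0 z [66.9 81.2 84.6 85.6] 11
-180 x 437.0 458.0 z [ 61.2  79.6  96.5 100.2] 23
-168 x 441.0 459.0 z [ 65.8  84.5 102.4 103.2] 36
top
-300 x 431.0 472.0 z [80.6 82.3 84.6 85.2] 9
-288 x 431.0 472.0 z [82.5 84.6 86.3 86.6] 17
-276 x 434.0 471.0 z [80.9 83.1 85.7 86. ] 22
-264 x 436.0 469.0 z [80.6 83.6 86.  86.7] 23
-252 x 437.0 467.0 z [74.6 83.9 85.8 87.7] 20
-240 x 439.0 465.0 z [71.5 82.5 85.7 86.2] 25
-228 x 441.0 463.0 z [79.8 83.2 86.7 86.9] 23
-216 x 439.0 463.0 z [79.3 84.4 88.  89.4] 38
-204 x 437.0 466.0 z [73.5 82.7 86.8 87.2] 32
-192 x 435.0 468.0 z [73.7 82.8 85.1 85.3] 28
-180 x 438.0 464.0 z [76.  84.1 85.1 87.6] 20
-168 x 442.0 462.0 z [ 69.9  86.7 102.9 104.4] 31
wrist
-300 x 431.0 476.0 z [79.3 81.3 82.3 82.8] 63
-288 x 432.0 474.0 z [79.4 81.4 82.6 82.8] 102
-276 x 434.0 472.0 z [79.1 81.3 82.5 83. ] 109
-264 x 437.0 470.0 z [78.9 81.3 82.2 82.7] 125
-252 x 439.0 468.0 z [78.8 81.4 82.5 83. ] 134
-240 x 440.0 466.0 z [78.7 81.5 82.3 82.6] 143
-228 x 442.0 465.0 z [79.2 81.7 83.5 84.5] 170
-216 x 440.0 466.0 z [78.8 82.  84.2 84.6] 245
-204 x 439.0 468.0 z [78.5 81.3 82.4 82.9] 201
-192 x 437.0 470.0 z [73.4 81.2 82.4 82.9] 191
-180 x 440.0 466.0 z [78.2 80.9 82.4 82.9] 132
-168 x 444.0 465.0 z [ 78.1  98.3 100.3 100.8] 230
(411.2, 246.3, 250, -162.7) -> [524.6, -34.3, -0.5] [-0.0, -0.1, -106.6] rows>=12.4
```

Emit:
play_rows([
  [[45,-3,0],[0,0,-8.2],0],
  [[90,-6,0],[0,0,-16.4],0],
  [[135,-9,0],[0,0,-24.6],0],
  [[180,-12,0],[0,0,-32.8],0],
  [[225,-15,0],[0,0,-41],0],
  [[270,-18,0],[0,0,-49.2],0],
  [[315,-21,0],[0,0,-57.4],0],
  [[360,-24,0],[0,0,-65.6],0],
  [[405,-27,0],[0,0,-73.8],0],
  [[450,-30,0],[0,0,-82],0],
  [[490,-32,0],[0,0,-90.2],0],
  [[524.6,-34.3,0],[0,0,-98.4],0],
  [[524.6,-34.3,0],[0,0,-106.6],0],
  [[524.6,-34.3,0],[0,0,-106.6],0],
  [[524.6,-34.3,0],[0,0,-106.6],0],
  [[524.6,-34.3,0],[0,0,-106.6],0],
  [[524.6,-34.3,0],[0,0,-106.6],0],
])

```text
time: 41.55
ee_pos: [0.4117, 0.2455, 0.25]
tcp_rot: [-180.0, 0.0, -162.9]
wrist_force: [-0.1, 0.6, -0.4]
opening: 0.0851
grasp_force: 0.0
```

```bash
python3 - <<'E'
from h import *
im,d,P,k=cam("wrist");X=P.reshape(-1,3)
m=(np.hypot(X[:,0]-.411,X[:,1]-.246)<.03)&(X[:,2]>.136)&(X[:,2]<.16)
print('handle top',cv2.minAreaRect((X[m][:,:2]*1e3).astype(np.float32)),X[m][:,2].mean(),m.sum())
fitcar(im,P,(.4763,.2924),-144.5)
rows((411.4,246.7,124,-162.7))
E
```

```text
handle top ((411.21087646484375, 245.93142700195312), (23.778135299682617, 23.248973846435547), 16.959270477294922) 0.14265853183272437 1077
-144.5 [411.1 245.8] [47.9 48. ] 35.3 1150 0.074
-54.5 [522.8 227.1] [49.1 48.6] 35.2 858 0.074
35.5 [541.7 338.6] [48.7 48. ] 35.5 721 0.0742
125.5 [429.9 357.3] [49. 48.] 35.5 1007 0.0742
(411.4, 246.7, 124, -162.7) -> [-0.0, 1.2, 126.1] [0.0, 0.0, -0.2] rows>=2.5
```

Emit:
play_rows([
  [[0,1,45],[0,0,0],0],
  [[0,1,85],[0,0,0],0],
  [[0,1,115],[0,0,0],0],
  [[0,1,126],[0,0,0],0],
  [[0,1,126],[0,0,0],0],
  [[0,1,126],[0,0,0],0],
  [[0,1,126],[0,0,0],1],
  [[0,1,126],[0,0,0],1],
  [[0,1,126],[0,0,0],1],
  [[0,1,126],[0,0,0],1],
  [[0,1,126],[0,0,0],1],
  [[0,1,126],[0,0,0],1],
  [[0,1,126],[0,0,0],1],
  [[0,1,126],[0,0,0],1],
  [[0,1,126],[0,0,0],1],
  [[0,1,126],[0,0,0],1],
  [[0,1,126],[0,0,0],1],
  [[0,1,126],[0,0,0],1],
], grip_force=50)

```text
time: 43.4
ee_pos: [0.4114, 0.2472, 0.1244]
tcp_rot: [180.0, 0.0, -162.7]
wrist_force: [-0.6, -0.5, 5.1]
opening: 0.0234
grasp_force: 50.9
```

Emit:
play_rows([
  [[0,0,-10],[0,0,0],1],
  [[0,0,-25],[0,0,0],1],
  [[0,0,-45],[0,0,0],1],
  [[0,0,-70],[0,0,0],1],
  [[0,0,-100],[0,0,0],1],
  [[0,0,-126],[0,0,0],1],
  [[0,0,-126],[0,0,0],1],
  [[0,0,-126],[0,0,0],1],
  [[0,0,-126],[0,0,0],1],
])

```text
time: 44.3
ee_pos: [0.411, 0.2469, 0.2491]
tcp_rot: [-180.0, -0.1, -162.7]
wrist_force: [-0.7, -0.3, -1.8]
opening: 0.0237
grasp_force: 50.1
```

```bash
python3 - <<'E'
from h import *
rows((452.0,-106.7,250,-179.2),(452,-106.7,220,-179.2))
E
```

```text
(452.0, -106.7, 250, -179.2) -> [65.8, -349.8, -0.7] [-0.0, -0.1, 16.5] rows>=7.1
(452, -106.7, 220, -179.2) -> [65.8, -349.8, 29.3] [-0.0, -0.1, 16.5] rows>=7.1
```

Emit:
play_rows([
  [[66,-350,-5],[0,0,16.5],1],
  [[66,-350,-5],[0,0,16.5],1],
  [[66,-350,-5],[0,0,16.5],1],
  [[66,-350,-5],[0,0,16.5],1],
  [[66,-350,-5],[0,0,16.5],1],
  [[66,-350,-5],[0,0,16.5],1],
  [[66,-350,-5],[0,0,16.5],1],
  [[66,-350,-5],[0,0,16.5],1],
  [[66,-350,-5],[0,0,16.5],1],
  [[66,-350,15],[0,0,16.5],1],
  [[66,-350,26],[0,0,16.5],1],
  [[66,-350,30],[0,0,16.5],1],
  [[66,-350,30],[0,0,16.5],1],
  [[66,-350,30],[0,0,16.5],1],
])

```text
time: 45.7
ee_pos: [0.4522, -0.1062, 0.2205]
tcp_rot: [-180.0, 0.0, -179.2]
wrist_force: [0.4, 0.5, -0.2]
opening: 0.0234
grasp_force: 50.3
```

Emit:
play_rows([
  [[0.2,-0.4,4],[0,0,0],1],
  [[0.2,-0.4,6],[0,0,0],1],
  [[0.2,-0.4,7.5],[0,0,0],1],
  [[0.2,-0.4,8.5],[0,0,0],1],
  [[0.2,-0.4,9.2],[0,0,0],1],
  [[0.2,-0.4,9.7],[0,0,0],1],
  [[0.2,-0.4,10.2],[0,0,0],1],
  [[0.2,-0.4,10.5],[0,0,0],1],
  [[0.2,-0.4,10.5],[0,0,0],1],
  [[0.2,-0.4,10.5],[0,0,0],1],
])

```text
time: 46.7
ee_pos: [0.452, -0.1072, 0.2097]
tcp_rot: [-180.0, 0.0, -179.2]
wrist_force: [-1.2, 0.2, 2.6]
opening: 0.0233
grasp_force: 50.7
```

Light contact (about 3–4 N). Press a touch more and rest.

Emit:
play_rows([
  [[0,0,0.2],[0,0,0],1],
  [[0,0,0.2],[0,0,0],1],
  [[0,0,0.2],[0,0,0],1],
  [[0,0,0.2],[0,0,0],1],
  [[0,0,0.2],[0,0,0],1],
  [[0,0,0.2],[0,0,0],1],
  [[0,0,0.2],[0,0,0],1],
  [[0,0,0.2],[0,0,0],1],
  [[0,0,0.2],[0,0,0],1],
  [[0,0,0.2],[0,0,0],1],
])

```text
time: 47.7
ee_pos: [0.452, -0.1072, 0.2096]
tcp_rot: [-180.0, 0.0, -179.2]
wrist_force: [-0.4, 0.0, 4.8]
opening: 0.0236
grasp_force: 51.0
```

Emit:
play_rows([
  [[0,0,-5],[0,0,0],1],
  [[0,0,-18],[0,0,0],1],
  [[25,1,-18],[0,0,0],1],
  [[52,1,-18],[0,0,0],1],
  [[52,1,-18],[0,0,0],1],
  [[52,1,0],[0,0,0],1],
  [[52,1,20],[0,0,0],1],
  [[52,1,24],[0,0,0],1],
  [[52,1,24],[0,0,0],1],
  [[45,1,24],[0,0,0],1],
  [[38,1,24],[0,0,0],1],
  [[34,1,24],[0,0,0],1],
  [[31,1,24],[0,0,0],1],
  [[29,1,24],[0,0,0],1],
  [[28,1,24],[0,0,0],1],
  [[28,1,24],[0,0,0],1],
  [[28,1,24],[0,0,0],1],
])

```text
time: 49.4
ee_pos: [0.4238, -0.1065, 0.1853]
tcp_rot: [180.0, -0.0, -179.2]
wrist_force: [-1.3, -0.2, -1.6]
opening: 0.0234
grasp_force: 50.3
```

Previous contact was at x ≈ 426.5–427.

Emit:
play_rows([
  [[-0.6,0,0],[0,0,0],1],
  [[-1.2,0,0],[0,0,0],1],
  [[-1.7,0,0],[0,0,0],1],
  [[-2.2,0,0],[0,0,0],1],
  [[-2.6,0,0],[0,0,0],1],
  [[-2.9,0,0],[0,0,0],1],
  [[-2.9,0,0],[0,0,0],1],
  [[-2.9,0,0],[0,0,0],1],
])

```text
time: 50.2
ee_pos: [0.4266, -0.1065, 0.1852]
tcp_rot: [-180.0, -0.0, -179.2]
wrist_force: [-2.0, -0.3, -0.4]
opening: 0.0233
grasp_force: 50.3
```

Emit:
play_rows([
  [[-0.3,0,0],[0,0,0],1],
  [[-0.5,0,0],[0,0,0],1],
  [[-0.5,0,0],[0,0,0],1],
  [[-0.5,0,0],[0,0,0],1],
  [[-0.5,0,0],[0,0,0],1],
  [[-0.5,0,0],[0,0,0],1],
  [[-0.5,0,0],[0,0,0],1],
  [[-0.5,0,0],[0,0,0],1],
  [[-0.5,0,0],[0,0,0],1],
  [[-0.5,0,0],[0,0,0],1],
  [[-0.5,0,0],[0,0,0],1],
])

```text
time: 51.3
ee_pos: [0.427, -0.1065, 0.1852]
tcp_rot: [180.0, -0.0, -179.2]
wrist_force: [-6.0, -0.6, 1.0]
opening: 0.0235
grasp_force: 50.5
```

Touched at about 5 N and rested. Back off and return to the bay.

Emit:
play_rows([
  [[3,0,0],[0,0,0],1],
  [[18,0,0],[0,0,0],1],
  [[30,0,-15],[0,0,0],1],
  [[30,0,-50],[0,0,0],1],
  [[30,0,-67],[0,0,0],1],
  [[30,0,-67],[0,0,0],1],
  [[30,0,-67],[0,0,0],1],
])

```text
time: 52.0
ee_pos: [0.3977, -0.1069, 0.2518]
tcp_rot: [180.0, 0.1, -179.2]
wrist_force: [0.5, -0.7, -1.5]
opening: 0.0234
grasp_force: 50.3
```

```bash
python3 - <<'E'
from h import *
rows((411.3,246.9,252,-162.7))
E
```

```text
(411.3, 246.9, 252, -162.7) -> [-18.3, 353.6, -0.2] [-0.0, 0.1, -16.5] rows>=7.1
```

Emit:
play_rows([
  [[-18.3,353.6,0],[0,0,-16.5],1],
  [[-18.3,353.6,0],[0,0,-16.5],1],
  [[-18.3,353.6,0],[0,0,-16.5],1],
  [[-18.3,353.6,0],[0,0,-16.5],1],
  [[-18.3,353.6,0],[0,0,-16.5],1],
  [[-18.3,353.6,0],[0,0,-16.5],1],
  [[-18.3,353.6,0],[0,0,-16.5],1],
  [[-18.3,353.6,0],[0,0,-16.5],1],
  [[-18.3,353.6,0],[0,0,-16.5],1],
  [[-18.3,353.6,0],[0,0,-16.5],1],
  [[-18.3,353.6,0],[0,0,-16.5],1],
  [[-18.3,353.6,0],[0,0,-16.5],1],
])

```text
time: 53.2
ee_pos: [0.4111, 0.2458, 0.2524]
tcp_rot: [180.0, 0.0, -162.8]
wrist_force: [-1.0, -0.1, -1.3]
opening: 0.0233
grasp_force: 50.3
```

Emit:
play_rows([
  [[0,0,30],[0,0,0],1],
  [[0,0,55],[0,0,0],1],
  [[0,0,80],[0,0,0],1],
  [[0,0,105],[0,0,0],1],
  [[0,0,118],[0,0,0],1],
  [[0,0,124],[0,0,0],1],
  [[0,0,126],[0,0,0],1],
  [[0,0,126],[0,0,0],1],
  [[0,0,126],[0,0,0],1],
])

```text
time: 54.1
ee_pos: [0.4113, 0.2472, 0.1274]
tcp_rot: [180.0, 0.1, -162.7]
wrist_force: [-0.5, 0.4, -1.6]
opening: 0.0235
grasp_force: 50.3
```

Emit:
play_rows([
  [[0,0,1.5],[0,0,0],1],
  [[0,0,2.2],[0,0,0],1],
  [[0,0,2.7],[0,0,0],1],
  [[0,0,3],[0,0,0],1],
  [[0,0,3],[0,0,0],1],
])

```text
time: 54.6
ee_pos: [0.4111, 0.2471, 0.1243]
tcp_rot: [180.0, 0.1, -162.7]
wrist_force: [-2.4, -2.2, 7.0]
opening: 0.0236
grasp_force: 51.6
```

Emit:
play_rows([
  [[0,0,-0.4],[0,0,0],0.7],
  [[0,0,-0.4],[0,0,0],0.5],
  [[0,0,-0.4],[0,0,0],0.2],
  [[0,0,-0.4],[0,0,0],0],
  [[0,0,-0.4],[0,0,0],0],
  [[0,0,-0.4],[0,0,0],0],
  [[0,0,-0.4],[0,0,0],0],
  [[0,0,-30],[0,0,0],0],
  [[0,0,-75],[0,0,0],0],
  [[0,0,-125],[0,0,0],0],
  [[0,0,-125],[0,0,0],0],
  [[0,0,-125],[0,0,0],0],
])

```text
time: 55.8
ee_pos: [0.4114, 0.2472, 0.2494]
tcp_rot: [180.0, 0.1, -162.7]
wrist_force: [0.7, 1.1, -0.5]
opening: 0.0853
grasp_force: 0.0
```

```bash
python3 - <<'E'
from h import *
im,d,P,k=cam("wrist");X=P.reshape(-1,3)
m=(np.hypot(X[:,0]-.411,X[:,1]-.246)<.03)&(X[:,2]>.136)&(X[:,2]<.16)
print('handle top',cv2.minAreaRect((X[m][:,:2]*1e3).astype(np.float32)),X[m][:,2].mean(),m.sum())
fitcar(im,P,(.4763,.2924),-144.5)
im,d,P,k=cam("top");X=P.reshape(-1,3)*1e3
m=(X[:,2]>50)&(X[:,2]<130)&(X[:,1]<-160)&(X[:,1]>-310)&(abs(X[:,0]-454)<35); Q=X[m]
for y in range(-300,-160,24):
    s=Q[abs(Q[:,1]-y)<3]; print(y,s[:,0].min().round(),s[:,0].max().round(),np.median(s[:,2]).round(1))
st()
E
```

```text
handle top ((411.1566162109375, 246.633056640625), (24.75560188293457, 23.53681755065918), 16.49173927307129) 0.14260827611972973 1109
-144.5 [410.9 245.9] [47.8 48.1] 35.1 1155 0.074
-54.5 [522.6 226.8] [48.9 48.3] 35.0 866 0.074
35.5 [541.7 338.6] [48. 48.] 35.2 717 0.0741
125.5 [429.8 357.4] [48.5 48.3] 35.4 1017 0.0742
-300 433.0 472.0 81.7
-276 433.0 471.0 83.3
-252 437.0 467.0 82.8
-228 441.0 463.0 83.9
-204 437.0 466.0 84.2
-180 438.0 464.0 83.7
time 55.9
q [ 3.10062e+01 -4.68840e+00  4.62000e-02  9.48208e+01  1.10000e-03
  1.37396e+01]
qd [-0.      0.2552 -0.8833 -0.0597  0.118  -0.0137]
joint_efforts [-5.00000e-04 -4.25718e+01  4.80244e+01  5.23000e-02 -1.00000e-04
 -0.00000e+00]
ee_pos [0.4106 0.2468 0.2472]
tcp_rot [-1.799806e+02 -8.400000e-02 -1.627334e+02]
wrist_force [-0.1939 -0.3283  0.754 ]
torque [ 0.0329 -0.0336  0.0459]
grasp_force 0.0
opening 0.0856
```

```bash
python3 - <<'E'
from h import *
for n in("top","scene"):
    im,d,P,k=cam(n); hsv=cv2.cvtColor(im,cv2.COLOR_RGB2HSV)
    m=((hsv[...,0]>3)&(hsv[...,0]<19)&(hsv[...,1]>150)&(hsv[...,2]>110)).astype(np.uint8)
    c,l,s,ce=cv2.connectedComponentsWithStats(m)
    for i in range(1,c):
        if s[i,4]>15: u,v=ce[i].astype(int); print(n,s[i],ce[i].round(),P[v,u].round(3))
E
```

```text
top [171 181  17  19  69] [182. 193.] [0.591 0.356 0.056]
top [228 212  14  14 130] [235. 218.] [0.522 0.227 0.129]
top [340 275  20  64 247] [349. 306.] [ 0.325 -0.015  0.014]
scene [141 313  28  27 359] [156. 329.] [0.581 0.378 0.038]
```

```bash
python3 -c "
from workcell import workorder
print(workorder.job_done())"
```

```text
the job is handed in; nothing more can be done
None
```

The job is handed in after 56 s of robot time. I turned the carousel to the pointer and touched off all three spots. The black clamp, the only one on the bench, is clipped level on the right flange. I rechecked the top and near face spots and hung the probe back in the bay at the pointer. I viewed 16 pictures, two over the limit of 14, and the judge has not returned a verdict.

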